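# Fetch the stand collar from behind two microscope parts and clamp it

## Robot

A 7-joint arm with a two-finger parallel gripper is mounted at the origin on the work surface. World frame = base frame: x ahead of the robot, y to its left, z up, the work surface at z = 0. Lengths are in m, angles in rad, forces in N, time in s.
With the tool pointing down it reaches from about 0.4 to 0.85 m from the base axis. Payload 4.5 kg.
Tool frame: the origin (TCP) lies between the finger pads; the fingertips stand r.finger_overhang ahead of it and the grasp point (between the pads) lies 8 mm behind it (r.finger_overhang is the distance from the TCP to the fingertips, in m); z points along the fingers, x is the direction in which the jaws open and shut, and the axes are right-handed (so a half turn about z gives the same grasp; the last joint's range is limited). The gripper opens to 88 mm and grips with 3 to 60 N. Pads are 18 mm wide; open, the fingers measure 123 mm over their backs; the gripper's body (75 mm by 187 mm) begins 45 mm behind the grasp point.
Start: joints at [-1.084, 0.689, -0.195, 1.565, 0.157, 0.902, -0.215], TCP at [0.273, 0.562, 0.25] pointing down, gripper open.
Joint ranges: [-3.01, 3.01], [-0.46, 2.08], [-1.47, 1.51], [0.13, 2.56], [-1, 4.14], [0.04, 2.09], [-2.66, 2.66]. Speed limits (rad/s): [2.57, 2.57, 3.14, 3.14, 3.14, 3.14, 3.14].

## Interface

Orientations are given as a unit quaternion [x, y, z, w].
In Python, from plant import r gives the robot as it stands.
- The arm moves only by the tool move_arm, never from a script. Its argument "targets" is a list that holds one entry, the list of rows, each a list of 7 numbers: the turn, a rotation vector about the world's x, y, z in rad, then the shift along the world's x, y, z in m, then the opening, from 0 (shut) to 1 (fully open). A call has 1 to 5 rows; each row shifts and turns the pose as measured when the row begins; what a row does not reach is not made up. A row lasts 1/10 s, in which the tool goes at most 50 mm and 8.59 degrees, less where a joint would pass 70% of its speed; a pose out of reach is approached as far as the arm can. A call with a gripper value outside its range is refused whole. The fingers move at their own pace and stop on an object; "force" is the grip in N (left out, the last holds). Time passes only in rows, so rows that do not move let the fingers close. It gives the time, the measured TCP pose, the force and the opening at its end, in the units of the state.
- r.get_state(): the state, without advancing time (a new reading comes with each control period).
- r.snapshot(name): name is "scene" or "top"; returns a dict with "frame" (420x560x3 uint8, red, green, blue), "K" (3x3 intrinsics, pixels), "T" (4x4, takes a point from camera to world coordinates). Camera axes: x right, y up, looking along -z (the intrinsics and any distortion apply to the point x, -y, -z); pixel columns grow to the right and rows downward; lengths in m; the calibration is good to about 2 mm. A picture is of the moment at which its call begins. There is no depth.
- r.finish_job(): hands the job in, once; it reports no verdict.
Trained networks look in a picture, given as the dict that the camera call returned (one of the last four; its "shot" number tells which), for a name from the list of things; names that differ only in an ending like _2 or _b are one class to them, and where a whole thing is asked for, a point or a joint stands for the part that bears it (a point fixed in the world has none). Each returns a list of dicts, best first, with "score" (0 to 1); they miss things now and then, are a little off and sometimes report something else, mostly with a low value. They report only what shows in the picture. A call takes as long as a camera call. They do not tell look-alikes from the thing itself.
- r.find_in(picture, query): "centre" ([row, column] in pixels, amid what is visible of it).
The state is a dict: "clock": time; "q": joint angles; "qd": joint speeds; "joint_torque": joint torques, N m; "tool_pos": TCP position; "eef_rot": TCP orientation; "contact_force": force on the tool from outside, world axes, zero at the start; "moment": the same for the moment, N m; "opening": opening from 0.0 (shut) to 1.0 (fully open).
Only numpy, scipy, OpenCV 4.12 (cv2) and the standard library are available. Lean on these libraries where they do the work, as an engineer would, in place of code of your own. Each camera call takes 0.05 s, during which the arm holds its last target. There are 200 camera calls.

## Task

First move the camera tube and the lamp housing out of the grey stock tray and stand both on the black rubber mat, so that you can reach the steel collar behind them. Then stand the collar in the ring-shaped nest of the clamping fixture (swing the hold-down arm up out of the way if it is not already) and press the arm down onto the collar as far as it goes. Finally put the camera tube and the lamp housing each back on the very spot in the tray where it stood at the start; keep all three parts upright throughout.

Things in the scene. Friction and masses are not known exactly. Their poses are not given: they have to be found in the camera images.
- tube: aluminium camera tube with black bands, loose, about 0.3 kg, upright: round foot 56 mm in diameter, 12 mm high, tapering up to 20 mm, then a plain tube 40 mm in diameter up to the top at 112 mm. Origin: centre of its underside; z up. Starts on one of the two front spots of the tray.
- lamphouse: lamp housing, loose, about 0.35 kg, standing upright: white square base 46 x 46 mm, 48 mm high, with black vent slots, and on it a centred grey square neck 34 x 34 mm up to its top at 112 mm. Origin: centre of its underside; z up, x and y square to its sides. Stands on the other front spot of the tray.
- collar: low plain steel collar (thick ring) behind the two tall parts, loose, about 0.22 kg: 50 mm outside diameter, 28 mm bore, 42 mm high, standing on its flat end. Origin: centre of its underside, z up.
- tray: grey tray, fixed, 170 mm (x) by 210 mm (y), open at the front (-x, towards the robot); floor 6 mm thick, side and back walls 4 mm thick, up to 36 mm above the table. Origin: centre of underside. Flat round felt spots on its floor: the tall parts start on the front two, x = -4, y = +40 and -40 mm (either on either, within 3 mm), the collar on the one behind, x = 42, y = 0.
- mat: black rubber mat lying on the table, fixed, 160 mm (its x) by 180 mm (its y), 3 mm thick: the side area for the parts cleared away. Left or right of the tray. Origin: centre of its underside, z up.
- fixture: clamping fixture, fixed, on the other side of the tray: dark steel plate 12 mm thick, x = -65 to +120, y = -55 to +55 mm. Origin: on the table under the nest's centre; x points away from the robot, to the hinge of the hold-down arm. Hinge axis parallel to y at x = 90 mm, 64 mm above the table, between two cheeks (x = 77 to 103, y = +-17 to +-23 mm, 78 mm high).
- nest (a point): centre of the nest's floor, 12 mm above the table (the top of the fixture's plate): a low ring, 68 mm inside and 80 mm outside diameter, 6 mm high, in which the collar stands with some 9 mm of play all round.
- clamp (a joint): hold-down arm (steel, 14 x 12 mm), angle in rad: 0 = level, down over the nest (stop; the 36 mm rubber pad under it is then 2 mm lower than a collar's top, so on a collar it stops at about 0.02); 1.57 upright; 1.95 = open stop, leaning away from the nest. Starts anywhere from 0 to 1.7. Stiff hinge: it stays where left; 2 to 3 N at the grip moves it.
- clamp_grip (a point): centre of the black cross-bar grip at the arm's end, 34 mm long along the fixture's y, 18 mm thick. Arm level: x = -55 mm in the fixture's frame, 68 mm above the table, that is 145 mm from the hinge axis and 4 mm above it; it swings up about that axis. Can be pinched across its two ends from above (it turns between the fingers) or pushed.
Mind the look-alikes: they are no part of the job. Leave any pink look-alike of the collar alone.

How it is judged:
By the outcome, as a careful person would: the job done as asked, in the order asked, and still so for the second after the job is handed in, with the robot touching nothing.
It also fails if it takes over 144 s, if anything falls off the work surface, if the arm or the gripper's body presses on something with over 40 N, if the wrist force passes 120 N, or if a joint passes its speed limit or range.

## Working session

There is one attempt and no reset: what is moved stays moved. The work goes in short steps, Python scripts to look and compute and a tool call to move; the robot and the scene stay as the last step left them, time stands still between calls to the robot, and variables do not carry over. Pictures are saved under pics/ and viewed, about 12 in all and at most 16, crops included, and the job is handed in when it is done.

Besides the shell and the picture viewer there is one more tool, called after "Request:" as name(argument=value, ...) on one line, values as JSON. move_arm: Moves the arm, as the interface text tells. Its arguments: {"type":"object","properties":{"targets":{"type":"array","items":{"type":"array","items":{"type":"array","items":{"type":"number"}}}},"force":{"type":"number"}},"required":["targets"]}

```bash
mkdir -p pics; ls
python3 - <<'E'
from plant import r
import cv2,pickle
print(r.finger_overhang); s=r.get_state(); print({k:s[k] for k in('clock','tool_pos','eef_rot','opening')})
for n in('scene','top'):
    p=r.snapshot(n); cv2.imwrite(f'pics/{n}0.png',p['frame'][:,:,::-1]); pickle.dump({k:p[k] for k in('frame','K','T')},open(f'{n}0.pkl','wb'))
    print(n,p.keys(),p['K'],p['T'])
    for q in('tube','lamphouse','collar','tray','mat','fixture','clamp','clamp_grip'):
        print(q,[(d['centre'],round(d['score'],2)) for d in r.find_in(p,q)][:4])
E
```

```text
pics
0.011
{'clock': 0.0, 'tool_pos': array([0.27320515, 0.56145638, 0.24892432]), 'eef_rot': array([ 8.47756211e-01,  5.30385313e-01, -7.23763242e-04,  5.51109659e-04]), 'opening': 1.0015991406744862}
scene dict_keys(['frame', 'K', 'T', 'shot']) [[460.54610894   0.         279.38484655]
 [  0.         460.54610894 211.29947885]
 [  0.           0.           1.        ]] [[-0.29476217 -0.77309685  0.56163736  1.09858023]
 [ 0.95546258 -0.22960872  0.18539443  0.19499334]
 [-0.01437101  0.59127075  0.80634507  0.84297791]
 [ 0.          0.          0.          1.        ]]
tube [([213.7, 245.3], 0.78)]
lamphouse [([219.3, 280.9], 0.82)]
collar [([242.2, 258.8], 0.66), ([309.9, 312.4], 0.6)]
tray [([238.3, 272.4], 0.87)]
mat [([222.5, 407.6], 0.94)]
fixture [([182.7, 158.2], 0.6)]
clamp [([152.6, 147.1], 0.73)]
clamp_grip [([153.0, 146.7], 0.6), ([218.7, 284.3], 0.46)]
top dict_keys(['frame', 'K', 'T', 'shot']) [[543.71902517   0.         279.8689168 ]
 [  0.         543.71902517 200.11836897]
 [  0.           0.           1.        ]] [[ 0.00980795  0.99754307 -0.06936596  0.50190479]
 [-0.99987162  0.00890456 -0.01332079  0.00371187]
 [-0.01267038  0.06948771  0.99750234  1.24132352]
 [ 0.          0.          0.          1.        ]]
tube [([204.2, 312.9], 0.95)]
lamphouse [([211.2, 277.6], 0.79)]
collar [([139.6, 233.6], 0.58), ([181.2, 293.0], 0.51)]
tray [([205.1, 297.8], 0.95), ([216.2, 430.7], 0.54)]
mat [([256.3, 164.3], 0.65)]
fixture [([231.9, 414.0], 0.61)]
clamp [([215.6, 425.3], 0.67)]
clamp_grip [([215.5, 428.1], 0.77), ([203.3, 312.3], 0.25)]
```

Run:
```python
import cv2
a=cv2.imread('pics/top0.png');c=a[110:330,80:540]
cv2.imwrite('pics/top0c.png',cv2.resize(c,(782,374),interpolation=cv2.INTER_CUBIC))
a=cv2.imread('pics/scene0.png');c=a[90:350,70:500]
cv2.imwrite('pics/scene0c.png',cv2.resize(c,(795,480),interpolation=cv2.INTER_CUBIC))
```

```text
(no output)
```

View pics/top0c.png

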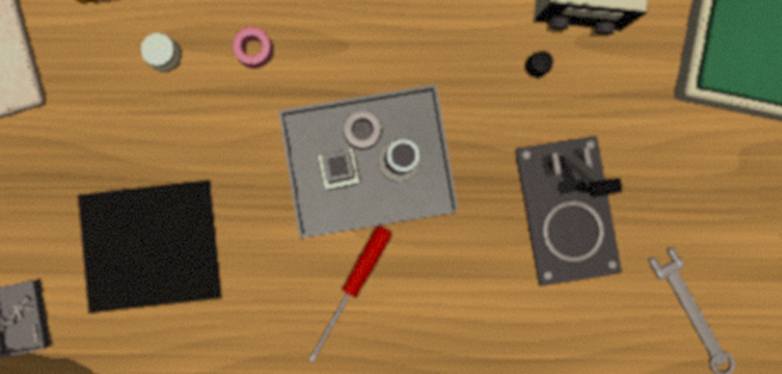

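View pics/scene0c.png

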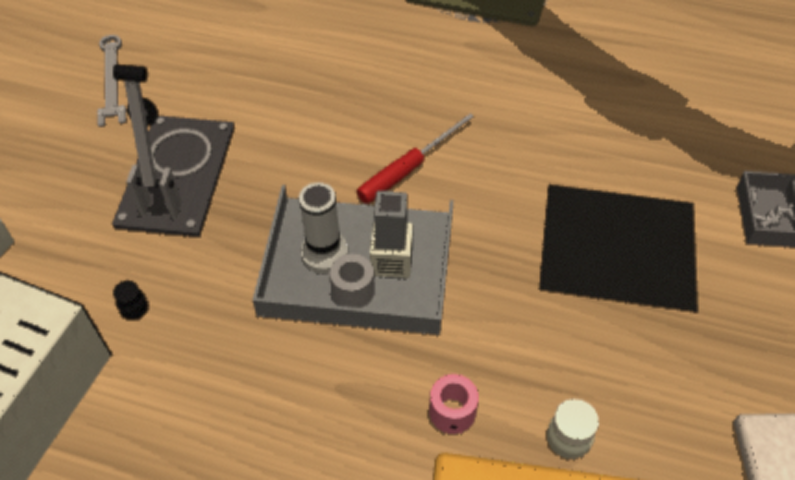

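The top crop shows the grey tray (282–455, 88–237), with the collar at (361,129), the lamp housing at (338,167) and the tube at (402,156). The fixture is on the right with its nest at (573,231), and the mat is on the left. The hold-down arm looks roughly upright.

There are two collar candidates: the grey one in the tray at (361,129) and the pink one outside at (252,47). The grey one in the tray is the one meant, because it is steel and stands behind the tall parts.

```bash
cat > h.py <<'E'
import numpy as np,pickle
def ray(p,u,v):
    K=p['K'];T=p['T'];d=T[:3,:3]@np.array([(u-K[0,2])/K[0,0],-(v-K[1,2])/K[1,1],-1]);return T[:3,3],d
def at(p,u,v,z):
    o,d=ray(p,u,v);return o+d*(z-o[2])/d[2]
def proj(p,X):
    K=p['K'];T=p['T'];c=T[:3,:3].T@(np.array(X)-T[:3,3]);return K[0,2]-K[0,0]*c[0]/c[2],K[1,2]+K[1,1]*c[1]/c[2]
def tri(p,a,q,b):
    o,d=ray(p,*a);O,D=ray(q,*b);s=np.linalg.lstsq(np.c_[d,-D],O-o,rcond=None)[0]
    x=o+s[0]*d;y=O+s[1]*D;return (x+y)/2,np.linalg.norm(x-y)
E
python3 - <<'E'
from h import *
np.set_printoptions(precision=4,suppress=True)
t=pickle.load(open('top0.pkl','rb'));s=pickle.load(open('scene0.pkl','rb'))
T=lambda x,y:(x/1.7+80-.2,y/1.7+110-.2)
S=lambda x,y:(x/1.849+70-.2,y/1.846+90-.2)
for n,a,b in[('tubetop .118',(403,155),(317,197)),('lamptop .118',(337,165),(391,203)),('collar .048',(361,129),(352,267)),('nest',(573,231),(181,152)),('grip',(604,186),(130,73)),
 ('pink',(252,47),(454,391))]:
    X,e=tri(t,T(*a),s,S(*b)); print(n,X,'gap',round(e,4))
for n,a,z in[('tube',(403,155),.118),('lamp',(337,165),.118),('collar',(361,129),.048),('nest',(573,231),.018)]:print(n,at(t,*T(*a),z))
for n,L,z in[('tray',[(282,112),(436,88),(455,212),(302,237)],.036),('mat',[(79,195),(210,181),(220,298),(90,312)],.003),('fix',[(517,150),(597,137),(621,271),(541,285)],.012),('screws',[(382,230),(348,293),(312,359)],.01)]:
    P=np.array([at(t,*T(*a),z) for a in L])[:,:2];print(n,P.tolist() if 0 else P.round(4),P.mean(0))
    if len(P)==4:
        for i in range(4):
            d=P[(i+1)%4]-P[i];print(np.linalg.norm(d).round(4),np.arctan2(d[1],d[0]).round(3))
E
```

```text
tubetop .118 [ 0.5788 -0.0573  0.1156] gap 0.0015
lamptop .118 [0.5658 0.023  0.1183] gap 0.0013
collar .048 [ 0.6164 -0.007   0.0539] gap 0.0002
nest [ 0.4871 -0.2868  0.0146] gap 0.0025
grip [ 0.5401 -0.2772  0.205 ] gap 0.0009
pink [0.724  0.1373 0.0437] gap 0.0015
tube [ 0.5789 -0.0578  0.118 ]
lamp [0.566  0.0224 0.118 ]
collar [ 0.617  -0.0071  0.048 ]
nest [ 0.4876 -0.2872  0.018 ]
tray [[ 0.6397  0.0966]
 [ 0.673  -0.1052]
 [ 0.5109 -0.1302]
 [ 0.4765  0.0683]] [ 0.575  -0.0176]
0.2045 -1.407
0.1641 -2.988
0.2015 1.742
0.1656 0.172
mat [[0.529  0.3706]
 [0.5495 0.1946]
 [0.3939 0.1782]
 [0.3735 0.3513]] [0.4615 0.2737]
0.1772 -1.455
0.1565 -3.037
0.1743 1.688
0.1567 0.123
fix [[ 0.5942 -0.2152]
 [ 0.6125 -0.3214]
 [ 0.4357 -0.3512]
 [ 0.4163 -0.2461]] [ 0.5147 -0.2835]
0.1078 -1.4
0.1793 -2.975
0.1069 1.753
0.1806 0.172
screws [[ 0.4863 -0.0364]
 [ 0.4029  0.0079]
 [ 0.3163  0.0545]] [0.4018 0.0087]
```

Run:
```python
import cv2,numpy as np
a=cv2.imread('pics/top0.png');c=a[155:235,245:345]
cv2.imwrite('pics/c1.png',cv2.resize(c,(750,600),interpolation=cv2.INTER_CUBIC))
```

```text
(no output)
```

View pics/c1.png

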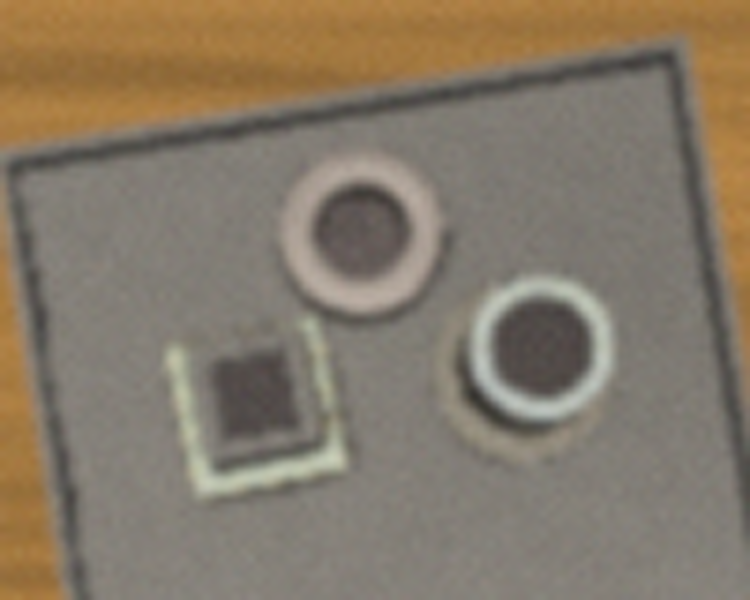

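The scene is consistent: heights triangulate to 0.116–0.118 m for the tall parts and the spots match the tray geometry. The tray yaw is about 0.17 and the lamp yaw about 0.2. The crop confirms the grey collar at (361,233). The clamp is at about 1.29 rad, so I'll swing it further open before placing the collar. First I'll go above the tube.

Request:
move_arm(targets=[[[0, 0, -0.063, 0.02, -0.041, 0, 1], [0, 0, -0.063, 0.02, -0.041, 0, 1], [0, 0, -0.063, 0.02, -0.041, 0, 1], [0, 0, -0.063, 0.02, -0.041, 0, 1], [0, 0, -0.063, 0.02, -0.041, 0, 1]]])

```text
clock: 1.4
tool_pos: [0.37, 0.3587, 0.25]
eef_rot: [0.92, 0.392, 0.002, -0.005]
contact_force: [0.4, 0.5, 0.4]
opening: 1.001
```

Request:
move_arm(targets=[[[0, 0, -0.063, 0.02, -0.041, 0, 1], [0, 0, -0.063, 0.02, -0.041, 0, 1], [0, 0, -0.063, 0.02, -0.041, 0, 1], [0, 0, -0.063, 0.02, -0.041, 0, 1], [0, 0, -0.063, 0.02, -0.041, 0, 1]]])

```text
clock: 1.9
tool_pos: [0.4736, 0.1457, 0.2514]
eef_rot: [0.972, 0.237, 0.005, -0.005]
contact_force: [0.9, 1.0, 0.1]
opening: 1.003
```

Request:
move_arm(targets=[[[0, 0, -0.063, 0.02, -0.041, 0, 1], [0, 0, -0.063, 0.02, -0.041, 0, 1], [0, 0, -0.063, 0.02, -0.041, 0, 1], [0, 0, -0.063, 0.02, -0.041, 0, 1], [0, 0, -0.063, 0.02, -0.041, 0, 1]]])

```text
clock: 2.4
tool_pos: [0.5774, -0.0682, 0.2527]
eef_rot: [0.997, 0.075, 0.007, -0.004]
contact_force: [0.5, -0.7, 0.1]
opening: 1.0
```

```bash
cat > go.py <<'E'
import sys,numpy as np
from plant import r
from scipy.spatial.transform import Rotation as R
x,y,z,yaw=map(float,sys.argv[1:5]); s=r.get_state()
A=R.from_quat([np.cos(yaw/2),np.sin(yaw/2),0,0]);B=R.from_quat(s['eef_rot'])
c=min(((R.from_euler('z',k)*A)*B.inv()).as_rotvec().tolist() for k in(0,)) 
print('turn',np.round(c,3),'shift',np.round(np.array([x,y,z])-s['tool_pos'],4),'clock',s['clock'],'q7',s['q'][6].round(2),'open',round(s['opening'],3),'F',np.round(s['contact_force'],1))
E
python3 go.py .579 -.0575 .2 .17
```

```text
turn [-0.009  0.014  0.019] shift [ 0.0016  0.0107 -0.0527] clock 2.4 q7 0.2 open 1.0 F [ 0.5 -0.7  0.1]
```

Request:
move_arm(targets=[[[-0.009, 0.014, 0.019, 0.001, 0.005, -0.025, 1], [0, 0, 0, 0.001, 0.005, -0.025, 1], [0, 0, 0, 0, 0, 0, 1]]])

```text
clock: 2.7
tool_pos: [0.5831, -0.0698, 0.2026]
eef_rot: [0.997, 0.076, 0.003, 0.004]
contact_force: [0.2, 0.3, 0.2]
opening: 1.002
```

```bash
python3 go.py .579 -.0575 .086 .17
```

```text
turn [0.007 0.006 0.017] shift [-0.0041  0.0123 -0.1166] clock 2.7 q7 0.19 open 1.002 F [0.2 0.3 0.2]
```

Request:
move_arm(targets=[[[0.007, 0.006, 0.017, -0.004, 0.012, 0, 1], [0, 0, 0, 0, 0, 0, 1], [0, 0, 0, 0, 0, -0.03, 1], [0, 0, 0, 0, 0, -0.02, 1], [0, 0, 0, 0, 0, 0, 1]]])

```text
clock: 3.2
tool_pos: [0.5816, -0.054, 0.1573]
eef_rot: [0.996, 0.088, 0.005, -0.001]
contact_force: [0.0, -0.3, -0.8]
opening: 0.999
```

```bash
python3 go.py .579 -.0575 .086 .17
```

```text
turn [-0.003  0.009 -0.006] shift [-0.0026 -0.0035 -0.0713] clock 3.2 q7 0.19 open 0.999 F [ 0.  -0.3 -0.8]
```

Request:
move_arm(targets=[[[-0.003, 0.009, -0.006, -0.002, -0.003, -0.02, 1], [0, 0, 0, 0, 0, -0.025, 1], [0, 0, 0, 0, 0, -0.025, 1], [0, 0, 0, 0, 0, 0, 1], [0, 0, 0, 0, 0, 0, 1]]])

```text
clock: 3.7
tool_pos: [0.5852, -0.0552, 0.0946]
eef_rot: [0.996, 0.087, 0.007, 0.001]
contact_force: [-0.4, -0.4, 0.7]
opening: 0.998
```

```bash
python3 go.py .579 -.0575 .086 .17
```

```text
turn [ 0.     0.013 -0.004] shift [-0.0062 -0.0023 -0.0086] clock 3.7 q7 0.18 open 0.998 F [-0.4 -0.4  0.7]
```

Request:
move_arm(targets=[[[0, 0.013, -0.004, -0.006, -0.002, -0.008, 1], [0, 0, 0, 0, 0, 0, 1], [0, 0, 0, 0, 0, 0, 1]]])

```text
clock: 4.0
tool_pos: [0.5811, -0.0573, 0.0902]
eef_rot: [0.996, 0.085, 0.003, 0.0]
contact_force: [0.4, -0.1, 0.3]
opening: 1.002
```

```bash
python3 go.py .579 -.0575 .086 .17
python3 - <<'E'
from plant import r
import cv2
p=r.snapshot('scene');cv2.imwrite('pics/s1.png',cv2.resize(p['frame'][130:270,180:340,::-1],(640,560),interpolation=cv2.INTER_CUBIC))
E
```

```text
turn [0.    0.006 0.001] shift [-0.0021 -0.0002 -0.0042] clock 4.0 q7 0.18 open 1.002 F [ 0.4 -0.1  0.3]
```

View pics/s1.png

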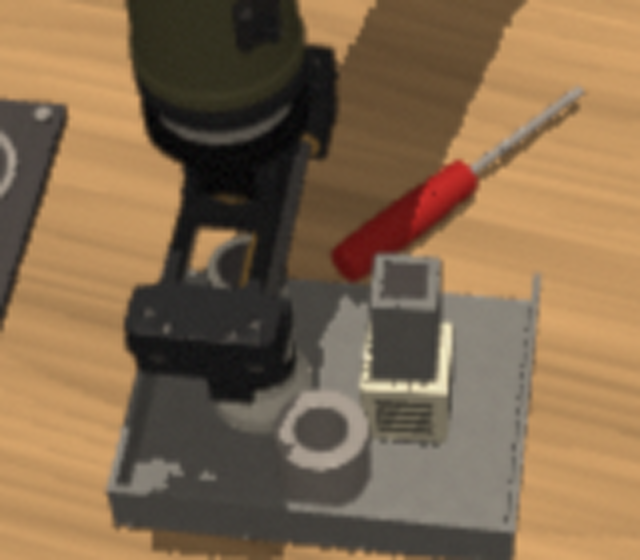

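The picture shows the jaws straddling the tube, with the lamp housing clear of them. I'll close.

Request:
move_arm(targets=[[[0, 0.006, 0, -0.002, 0, -0.004, 0.6], [0, 0, 0, 0, 0, 0, 0.2], [0, 0, 0, 0, 0, 0, 0], [0, 0, 0, 0, 0, 0, 0], [0, 0, 0, 0, 0, 0, 0]]], force=15)

```text
clock: 4.55
tool_pos: [0.5791, -0.0575, 0.0865]
eef_rot: [0.996, 0.084, -0.0, 0.0]
contact_force: [-0.5, -0.5, 0.4]
opening: 0.575
```

Request:
move_arm(targets=[[[0, 0, 0, 0, 0, 0, 0], [0, 0, 0, 0, 0, 0, 0]]], force=25)

```text
clock: 4.75
tool_pos: [0.579, -0.0575, 0.0864]
eef_rot: [0.996, 0.085, -0.0, 0.0]
contact_force: [-0.5, 1.1, -0.8]
opening: 0.439
```

```bash
python3 go.py .579 -.0575 .086 .17
```

```text
turn [ 0.001 -0.001  0.001] shift [ 0.      0.     -0.0004] clock 4.75 q7 0.18 open 0.439 F [-0.5  1.1 -0.8]
```

Request:
move_arm(targets=[[[0, 0, 0, 0, 0, 0, 0], [0, 0, 0, 0, 0, 0.02, 0], [0, 0, 0, 0, 0, 0.04, 0], [0, 0, 0, 0, 0, 0.045, 0], [0, 0, 0, 0, 0, 0.04, 0]]], force=25)

```text
clock: 5.25
tool_pos: [0.5721, -0.0567, 0.2279]
eef_rot: [0.996, 0.085, -0.01, -0.001]
contact_force: [0.7, 0.4, -3.5]
opening: 0.441
```

```bash
python3 go.py .468 .229 .24 .17
```

```text
turn [-0.001 -0.02  -0.   ] shift [-0.1041  0.2857  0.0121] clock 5.25 q7 0.19 open 0.441 F [ 0.7  0.4 -3.5]
```

Tube held (weight 3–3.5 N). Carry it to the mat.

Request:
move_arm(targets=[[[0, -0.02, 0, -0.013, 0.035, 0.003, 0], [0, 0, 0, -0.014, 0.039, 0, 0], [0, 0, 0, -0.014, 0.039, 0, 0], [0, 0, 0, -0.014, 0.039, 0, 0], [0, 0, 0, -0.014, 0.039, 0, 0]]])

```text
clock: 5.75
tool_pos: [0.505, 0.1301, 0.2369]
eef_rot: [0.997, 0.076, 0.007, 0.003]
contact_force: [1.0, -0.5, -2.7]
opening: 0.443
```

Request:
move_arm(targets=[[[0, 0, 0, -0.014, 0.039, 0, 0], [0, 0, 0, -0.01, 0.03, 0, 0], [0, 0, 0, 0, 0.01, 0, 0], [0, 0, 0, 0, 0, 0, 0]]])

```text
clock: 6.15
tool_pos: [0.4747, 0.219, 0.2354]
eef_rot: [0.997, 0.083, 0.005, 0.002]
contact_force: [0.4, -0.4, -3.3]
opening: 0.443
```

```bash
python3 go.py .468 .229 .084 .17
```

```text
turn [0.002 0.01  0.005] shift [-0.0067  0.01   -0.1514] clock 6.15 q7 -0.32 open 0.443 F [ 0.4 -0.4 -3.3]
```

Request:
move_arm(targets=[[[0.002, 0.01, 0.005, -0.007, 0.01, -0.03, 0], [0, 0, 0, 0, 0, -0.04, 0], [0, 0, 0, 0, 0, -0.04, 0], [0, 0, 0, 0, 0, -0.02, 0], [0, 0, 0, 0, 0, 0, 0]]])

```text
clock: 6.65
tool_pos: [0.4729, 0.2208, 0.1024]
eef_rot: [0.997, 0.08, 0.003, 0.002]
contact_force: [-0.4, 0.5, -2.8]
opening: 0.439
```

```bash
python3 go.py .468 .229 .084 .17
```

```text
turn [0.003 0.007 0.01 ] shift [-0.0049  0.0082 -0.0184] clock 6.65 q7 -0.32 open 0.439 F [-0.4  0.5 -2.8]
```

Request:
move_arm(targets=[[[0.003, 0.007, 0, 0, 0.004, -0.01, 0], [0, 0, 0, 0, 0, -0.004, 0], [0, 0, 0, 0, 0, 0, 0]]])

```text
clock: 6.95
tool_pos: [0.4757, 0.2224, 0.0891]
eef_rot: [0.997, 0.078, 0.001, 0.0]
contact_force: [0.5, -1.0, -3.9]
opening: 0.439
```

```bash
python3 go.py .468 .229 .084 .17
```

```text
turn [0.001 0.002 0.014] shift [-0.0077  0.0066 -0.0051] clock 6.95 q7 -0.32 open 0.439 F [ 0.5 -1.  -3.9]
```

Request:
move_arm(targets=[[[0, 0, 0, 0, 0, -0.004, 0], [0, 0, 0, 0, 0, -0.001, 0], [0, 0, 0, 0, 0, 0, 0]]])

```text
clock: 7.25
tool_pos: [0.4772, 0.2228, 0.0857]
eef_rot: [0.997, 0.078, 0.003, -0.0]
contact_force: [0.3, -0.2, -3.0]
opening: 0.44
```

```bash
python3 go.py .468 .229 .084 .17
```

```text
turn [-0.001  0.006  0.015] shift [-0.0092  0.0062 -0.0017] clock 7.25 q7 -0.32 open 0.44 F [ 0.3 -0.2 -3. ]
```

Request:
move_arm(targets=[[[0, 0.006, 0, 0, 0, -0.002, 0], [0, 0, 0, 0, 0, -0.001, 0], [0, 0, 0, 0, 0, 0, 0]]])

```text
clock: 7.55
tool_pos: [0.4775, 0.2232, 0.0834]
eef_rot: [0.997, 0.078, 0.0, -0.001]
contact_force: [1.7, 0.7, -1.7]
opening: 0.439
```

```bash
python3 go.py .468 .229 .084 .17
```

```text
turn [-0.002  0.001  0.014] shift [-0.0095  0.0058  0.0006] clock 7.55 q7 -0.32 open 0.439 F [ 1.7  0.7 -1.7]
```

Request:
move_arm(targets=[[[0, 0, 0, 0, 0, -0.001, 0], [0, 0, 0, 0, 0, 0, 0.6], [0, 0, 0, 0, 0, 0, 1], [0, 0, 0, 0, 0, 0, 1], [0, 0, 0, 0, 0, 0, 1]]])

```text
clock: 8.05
tool_pos: [0.4783, 0.2237, 0.0841]
eef_rot: [0.997, 0.078, 0.002, -0.001]
contact_force: [-0.7, 0.3, 1.3]
opening: 0.777
```

Request:
move_arm(targets=[[[0, 0, 0, 0, 0, 0, 1], [0, 0, 0, 0, 0, 0.03, 1], [0, 0, 0, 0, 0, 0.04, 1], [0, 0, 0, 0, 0, 0.04, 1], [0, 0, 0, 0, 0, 0.02, 1]]])

```text
clock: 8.55
tool_pos: [0.4756, 0.2225, 0.2146]
eef_rot: [0.997, 0.078, -0.002, 0.0]
contact_force: [0.7, 0.4, -0.0]
opening: 1.0
```

```bash
python3 go.py .566 .0222 .2 .2
```

```text
turn [ 0.001 -0.005  0.044] shift [ 0.0904 -0.2003 -0.0146] clock 8.55 q7 -0.32 open 1.0 F [ 0.7  0.4 -0. ]
```

Request:
move_arm(targets=[[[0, -0.005, 0.01, 0.015, -0.033, 0, 1], [0, 0, 0.01, 0.018, -0.04, 0, 1], [0, 0, 0.01, 0.018, -0.04, 0, 1], [0, 0, 0.01, 0.018, -0.04, 0, 1], [0, 0, 0, 0.015, -0.033, 0, 1]]])

```text
clock: 9.05
tool_pos: [0.5613, 0.0396, 0.2191]
eef_rot: [0.994, 0.107, 0.004, -0.003]
contact_force: [0.6, 0.6, -0.1]
opening: 0.999
```

Request:
move_arm(targets=[[[0, 0, 0, 0.004, -0.007, -0.01, 1], [0, 0, 0, 0, 0, 0, 1], [0, 0, 0, 0, 0, 0, 1]]])

```text
clock: 9.35
tool_pos: [0.5664, 0.0262, 0.2083]
eef_rot: [0.995, 0.102, 0.004, -0.002]
contact_force: [0.3, 0.9, 0.0]
opening: 0.999
```

```bash
python3 go.py .566 .0222 .086 .2
```

```text
turn [-0.005  0.008 -0.004] shift [-0.0004 -0.004  -0.1223] clock 9.35 q7 0.07 open 0.999 F [0.3 0.9 0. ]
```

Request:
move_arm(targets=[[[-0.005, 0.008, -0.004, -0.002, -0.004, -0.02, 1], [0, 0, 0, 0, 0, -0.035, 1], [0, 0, 0, -0.001, 0, -0.035, 1], [0, 0, 0, -0.002, 0, -0.02, 1], [0, 0, 0, 0, 0, 0, 1]]])

```text
clock: 9.85
tool_pos: [0.5597, 0.0347, 0.0969]
eef_rot: [0.994, 0.107, 0.002, -0.003]
contact_force: [-0.5, -0.6, 0.1]
opening: 0.998
```

```bash
python3 go.py .566 .0222 .086 .2
```

```text
turn [-0.007  0.002 -0.015] shift [ 0.0063 -0.0125 -0.0109] clock 9.85 q7 0.06 open 0.998 F [-0.5 -0.6  0.1]
```

Request:
move_arm(targets=[[[-0.007, 0.002, -0.015, 0.006, -0.012, -0.01, 1], [0, 0, 0, 0, 0, 0, 1], [0, 0, 0, 0, 0, 0, 1]]])

```text
clock: 10.15
tool_pos: [0.5673, 0.0253, 0.0883]
eef_rot: [0.995, 0.102, 0.002, -0.0]
contact_force: [-0.1, 0.0, 0.1]
opening: 1.001
```

```bash
python3 go.py .566 .0222 .086 .2
python3 - <<'E'
from plant import r
import cv2
p=r.snapshot('scene');cv2.imwrite('pics/s2.png',cv2.resize(p['frame'][120:270,200:460,::-1],(780,450),interpolation=cv2.INTER_CUBIC))
E
```

```text
turn [-0.001  0.003 -0.004] shift [-0.0013 -0.0031 -0.0023] clock 10.15 q7 0.06 open 1.001 F [-0.1  0.   0.1]
```

View pics/s2.png

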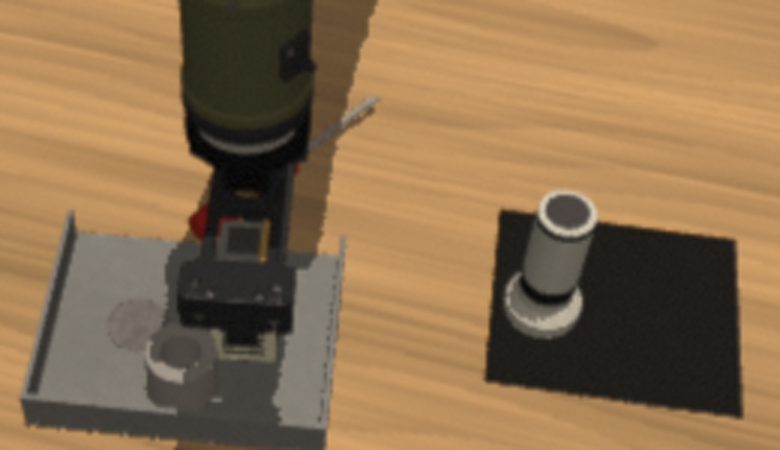

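The tube stands on the mat with its foot within the edges, and the jaws straddle the lamp neck. I'll close.

Request:
move_arm(targets=[[[0, 0.003, -0.004, -0.001, -0.003, -0.002, 0.7], [0, 0, 0, 0, 0, 0, 0.5], [0, 0, 0, 0, 0, 0, 0.2], [0, 0, 0, 0, 0, 0, 0], [0, 0, 0, 0, 0, 0, 0]]], force=15)

```text
clock: 10.7
tool_pos: [0.5675, 0.0213, 0.0885]
eef_rot: [0.995, 0.099, 0.002, -0.0]
contact_force: [-0.1, 0.4, 0.7]
opening: 0.569
```

Request:
move_arm(targets=[[[0, 0, 0, 0, 0, 0, 0], [0, 0, 0, 0, 0, 0, 0], [0, 0, 0, 0, 0, 0, 0]]], force=25)

```text
clock: 11.0
tool_pos: [0.5666, 0.0212, 0.0883]
eef_rot: [0.995, 0.099, 0.001, -0.0]
contact_force: [0.4, 0.2, -1.0]
opening: 0.386
```

```bash
python3 go.py .566 .0222 .086 .2
```

```text
turn [-0.001  0.002  0.002] shift [-0.0006  0.001  -0.0023] clock 11.0 q7 0.06 open 0.386 F [ 0.4  0.2 -1. ]
```

Request:
move_arm(targets=[[[0, 0, 0, 0, 0, 0.02, 0], [0, 0, 0, 0, 0, 0.04, 0], [0, 0, 0, 0, 0, 0.045, 0], [0, 0, 0, 0, 0, 0.045, 0], [0, 0, 0, 0, 0, 0, 0]]])

```text
clock: 11.5
tool_pos: [0.5623, 0.0214, 0.2386]
eef_rot: [0.995, 0.099, -0.004, -0.0]
contact_force: [1.9, 0.3, -5.0]
opening: 0.385
```

```bash
python3 go.py .458 .318 .25 .17
```

```text
turn [-0.    -0.009 -0.029] shift [-0.1043  0.2966  0.0114] clock 11.5 q7 0.07 open 0.385 F [ 1.9  0.3 -5. ]
```

Request:
move_arm(targets=[[[0, 0, -0.005, -0.01, 0.03, 0.003, 0], [0, 0, -0.005, -0.014, 0.04, 0.003, 0], [0, 0, -0.005, -0.014, 0.04, 0, 0], [0, 0, -0.005, -0.014, 0.04, 0, 0], [0, 0, -0.005, -0.014, 0.04, 0, 0]]])

```text
clock: 12.0
tool_pos: [0.4924, 0.2059, 0.2387]
eef_rot: [0.997, 0.078, -0.008, 0.004]
contact_force: [0.9, -0.3, -3.7]
opening: 0.384
```

Request:
move_arm(targets=[[[0, 0, 0, -0.014, 0.04, 0, 0], [0, 0, 0, -0.012, 0.035, 0, 0], [0, 0, 0, -0.008, 0.025, 0, 0], [0, 0, 0, 0, 0, 0, 0]]])

```text
clock: 12.4
tool_pos: [0.4478, 0.3163, 0.2308]
eef_rot: [0.996, 0.084, -0.015, 0.005]
contact_force: [0.1, 0.1, -3.5]
opening: 0.383
```

```bash
python3 go.py .458 .318 .0853 .17
```

```text
turn [ 0.012 -0.029  0.001] shift [ 0.0102  0.0017 -0.1455] clock 12.4 q7 -0.48 open 0.383 F [ 0.1  0.1 -3.5]
```

Request:
move_arm(targets=[[[0.012, -0.029, 0, 0.01, 0.002, -0.02, 0], [0, 0, 0, 0, 0, -0.04, 0], [0, 0, 0, 0, 0, -0.04, 0], [0, 0, 0, 0, 0, -0.02, 0], [0, 0, 0, 0, 0, 0, 0]]])

```text
clock: 12.9
tool_pos: [0.4551, 0.3142, 0.1009]
eef_rot: [0.996, 0.085, -0.003, 0.003]
contact_force: [-0.9, -0.0, -3.4]
opening: 0.385
```

```bash
python3 go.py .458 .318 .0853 .17
```

```text
turn [ 0.006 -0.005 -0.001] shift [ 0.0029  0.0038 -0.0156] clock 12.9 q7 -0.48 open 0.385 F [-0.9 -0.  -3.4]
```

Request:
move_arm(targets=[[[0.006, -0.005, 0, 0, 0, -0.01, 0], [0, 0, 0, 0, 0, -0.004, 0], [0, 0, 0, 0, 0, 0, 0], [0, 0, 0, 0, 0, 0, 0]]])

```text
clock: 13.3
tool_pos: [0.4557, 0.3114, 0.0866]
eef_rot: [0.996, 0.084, -0.0, 0.002]
contact_force: [-0.2, -0.3, -4.2]
opening: 0.381
```

```bash
python3 go.py .458 .318 .0853 .17
```

```text
turn [ 0.003 -0.001  0.002] shift [ 0.0023  0.0066 -0.0013] clock 13.3 q7 -0.48 open 0.381 F [-0.2 -0.3 -4.2]
```

Request:
move_arm(targets=[[[0, 0, 0, 0, 0, -0.002, 0], [0, 0, 0, 0, 0, -0.001, 0], [0, 0, 0, 0, 0, 0, 0], [0, 0, 0, 0, 0, 0, 0]]])

```text
clock: 13.7
tool_pos: [0.4569, 0.3122, 0.0861]
eef_rot: [0.996, 0.084, 0.001, 0.0]
contact_force: [-0.7, 0.4, -4.0]
opening: 0.38
```

```bash
python3 go.py .458 .318 .0853 .17
```

```text
turn [0.001 0.003 0.002] shift [ 0.0011  0.0058 -0.0008] clock 13.7 q7 -0.48 open 0.38 F [-0.7  0.4 -4. ]
```

Request:
move_arm(targets=[[[0, 0, 0, 0, 0, -0.002, 0], [0, 0, 0, 0, 0, -0.002, 0], [0, 0, 0, 0, 0, 0, 0]]])

```text
clock: 14.0
tool_pos: [0.4573, 0.312, 0.0858]
eef_rot: [0.996, 0.084, 0.002, 0.0]
contact_force: [0.1, 0.1, -4.2]
opening: 0.383
```

```bash
python3 go.py .458 .318 .0853 .17
```

```text
turn [0.    0.004 0.002] shift [ 0.0007  0.006  -0.0005] clock 14.0 q7 -0.48 open 0.383 F [ 0.1  0.1 -4.2]
```

Request:
move_arm(targets=[[[0, 0, 0, 0, 0, -0.004, 0], [0, 0, 0, 0, 0, 0, 0]]])

```text
clock: 14.2
tool_pos: [0.458, 0.3121, 0.0846]
eef_rot: [0.996, 0.084, 0.003, -0.0]
contact_force: [0.4, 0.8, -5.9]
opening: 0.385
```

```bash
python3 go.py .458 .318 .0853 .17
```

```text
turn [-0.001  0.006  0.002] shift [0.     0.0059 0.0007] clock 14.2 q7 -0.48 open 0.385 F [ 0.4  0.8 -5.9]
```

Request:
move_arm(targets=[[[0, 0, 0, 0, 0, -0.003, 0], [0, 0, 0, 0, 0, 0, 0]]])

```text
clock: 14.4
tool_pos: [0.4588, 0.3127, 0.084]
eef_rot: [0.996, 0.084, 0.004, -0.001]
contact_force: [-0.2, 0.4, -4.6]
opening: 0.378
```

```bash
python3 go.py .458 .318 .0853 .17
```

```text
turn [-0.003  0.008  0.003] shift [-0.0008  0.0053  0.0013] clock 14.4 q7 -0.48 open 0.378 F [-0.2  0.4 -4.6]
```

Request:
move_arm(targets=[[[0, 0.008, 0, 0, 0, -0.004, 0], [0, 0, 0, 0, 0, 0, 0]]])

```text
clock: 14.6
tool_pos: [0.4594, 0.3134, 0.0824]
eef_rot: [0.996, 0.084, 0.001, -0.002]
contact_force: [0.9, 0.5, -4.5]
opening: 0.381
```

```bash
python3 go.py .458 .318 .0853 .17
python3 - <<'E'
from plant import r
import cv2
p=r.snapshot('scene');cv2.imwrite('pics/s3.png',cv2.resize(p['frame'][130:270,320:460,::-1],(560,560),interpolation=cv2.INTER_CUBIC))
E
```

```text
turn [-0.004  0.002  0.003] shift [-0.0014  0.0046  0.0029] clock 14.6 q7 -0.47 open 0.381 F [ 0.9  0.5 -4.5]
```

View pics/s3.png

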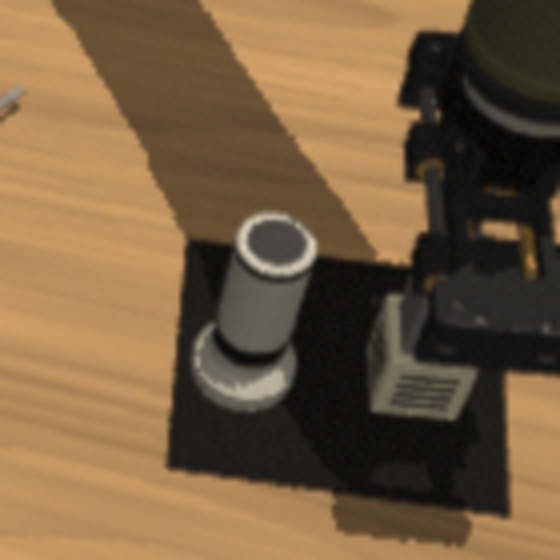

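Request:
move_arm(targets=[[[0, 0, 0, 0, 0, -0.004, 0], [0, 0, 0, 0, 0, 0, 0], [0, 0, 0, 0, 0, 0, 0]]])

```text
clock: 14.95
tool_pos: [0.4597, 0.3139, 0.0801]
eef_rot: [0.996, 0.084, 0.001, -0.003]
contact_force: [-0.0, -0.9, 2.1]
opening: 0.385
```

```bash
python3 go.py .458 .318 .0853 .17
```

```text
turn [-0.005  0.002  0.003] shift [-0.0017  0.0041  0.0052] clock 14.95 q7 -0.47 open 0.385 F [-0.  -0.9  2.1]
```

Request:
move_arm(targets=[[[0, 0, 0, 0, 0, 0, 0.5], [0, 0, 0, 0, 0, 0, 1], [0, 0, 0, 0, 0, 0, 1], [0, 0, 0, 0, 0, 0, 1], [0, 0, 0, 0, 0, 0, 1]]])

```text
clock: 15.45
tool_pos: [0.4604, 0.3143, 0.0786]
eef_rot: [0.996, 0.084, 0.002, -0.003]
contact_force: [-0.3, 0.6, -0.0]
opening: 0.811
```

Request:
move_arm(targets=[[[0, 0, 0, 0, 0, 0, 1], [0, 0, 0, 0, 0, 0.03, 1], [0, 0, 0, 0, 0, 0.04, 1], [0, 0, 0, 0, 0, 0.045, 1], [0, 0, 0, 0, 0, 0.045, 1]]])

```text
clock: 15.95
tool_pos: [0.456, 0.3113, 0.2371]
eef_rot: [0.996, 0.084, -0.005, 0.001]
contact_force: [0.3, 1.3, -0.5]
opening: 0.996
```

```bash
python3 go.py .47 -.245 .25 1.74
```

```text
turn [ 0.01  -0.004  1.572] shift [ 0.014  -0.5563  0.0129] clock 15.95 q7 -0.48 open 0.996 F [ 0.3  1.3 -0.5]
```

Request:
move_arm(targets=[[[0, 0, -0.12, 0.002, -0.03, 0.003, 1], [0, 0, -0.12, 0.002, -0.045, 0.003, 1], [0, 0, -0.12, 0.002, -0.045, 0.002, 1], [0, 0, -0.12, 0.002, -0.045, 0.002, 0], [0, 0, -0.12, 0.002, -0.045, 0.001, 0]]])

```text
clock: 16.45
tool_pos: [0.4685, 0.1062, 0.2568]
eef_rot: [0.976, -0.218, 0.004, -0.007]
contact_force: [0.5, -0.6, -0.1]
opening: 0.841
```

Request:
move_arm(targets=[[[0, 0, -0.12, 0.002, -0.045, 0, 0], [0, 0, -0.12, 0.002, -0.045, 0, 0], [0, 0, -0.12, 0.002, -0.045, 0, 0], [0, 0, -0.12, 0.002, -0.045, 0, 0], [0, 0, -0.12, 0.002, -0.045, 0, 0]]])

```text
clock: 16.95
tool_pos: [0.4774, -0.1274, 0.2582]
eef_rot: [0.862, -0.507, 0.008, -0.006]
contact_force: [0.3, -0.1, -0.1]
opening: 0.39
```

```bash
python3 go.py .478 -.289 .25 -1.4
```

```text
turn [ 0.     0.02  -0.337] shift [ 0.0006 -0.1616 -0.0082] clock 16.95 q7 -0.59 open 0.39 F [ 0.3 -0.1 -0.1]
```

Request:
move_arm(targets=[[[0, 0.01, -0.1, 0, -0.045, 0, 0], [0, 0.01, -0.1, 0, -0.045, 0, 0], [0, 0, -0.09, 0, -0.04, 0, 0], [0, 0, -0.04, 0, -0.02, 0, 0], [0, 0, 0, 0, 0, 0, 0]]])

```text
clock: 17.45
tool_pos: [0.4746, -0.2911, 0.2591]
eef_rot: [0.759, -0.652, 0.002, 0.001]
contact_force: [-0.5, -0.1, -0.9]
opening: 0.007
```

```bash
python3 go.py .478 -.289 .2 -1.4
```

```text
turn [0.005 0.001 0.019] shift [ 0.0034  0.0021 -0.0591] clock 17.45 q7 -0.61 open 0.007 F [-0.5 -0.1 -0.9]
```

Request:
move_arm(targets=[[[0.005, 0, 0.019, 0.003, 0.002, -0.03, 0], [0, 0, 0, 0, 0, -0.03, 0], [0, 0, 0, 0, 0, 0, 0]]])

```text
clock: 17.75
tool_pos: [0.4784, -0.2864, 0.1983]
eef_rot: [0.766, -0.643, 0.001, -0.002]
contact_force: [-0.7, -0.2, -0.9]
opening: 0.004
```

Request:
move_arm(targets=[[[0, 0, 0, 0.02, 0.003, 0, 0], [0, 0, 0, 0.02, 0.003, 0, 0], [0, 0, 0, 0.02, 0.003, 0, 0], [0, 0, 0, 0.02, 0.003, 0, 0]]])

```text
clock: 18.15
tool_pos: [0.5569, -0.2705, 0.2024]
eef_rot: [0.767, -0.642, -0.002, -0.002]
contact_force: [-0.9, -1.5, 0.8]
opening: 0.003
```

```bash
python3 go.py .596 -.268 .2 -1.4;  python3 - <<'E'
from plant import r
import cv2
p=r.snapshot('scene');cv2.imwrite('pics/s4.png',cv2.resize(p['frame'][60:230,80:290,::-1],(735,595),interpolation=cv2.INTER_CUBIC))
E
```

```text
turn [-0.006 -0.002 -0.006] shift [ 0.0391  0.0025 -0.0024] clock 18.15 q7 -0.66 open 0.003 F [-0.9 -1.5  0.8]
```

View pics/s4.png

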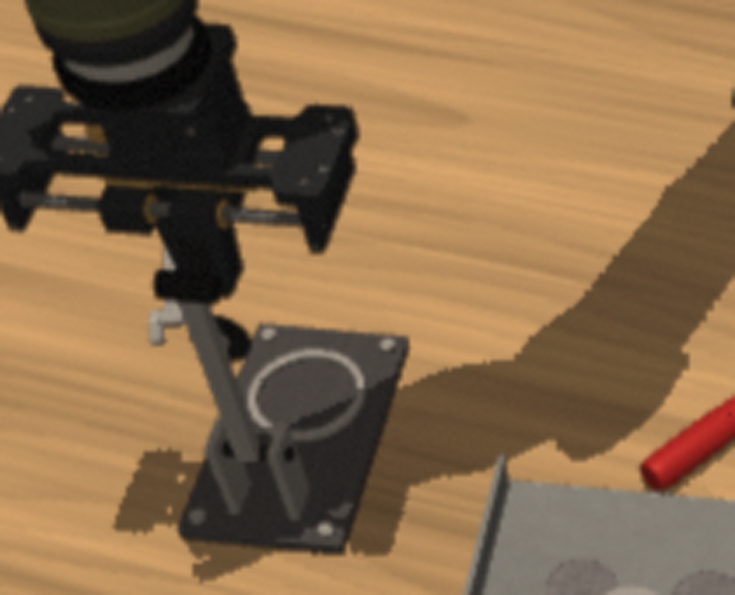

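The shut fingers are pushing the grip, and the arm leans between the cheeks. I'll continue the push.

Request:
move_arm(targets=[[[0, 0, 0, 0.02, 0.002, 0, 0], [0, 0, 0, 0.02, 0.002, 0, 0], [0, 0, 0, 0.006, 0.001, 0, 0], [0, 0, 0, 0, 0, 0, 0]]])

```text
clock: 18.6
tool_pos: [0.6057, -0.2598, 0.2051]
eef_rot: [0.77, -0.638, -0.003, -0.002]
contact_force: [-0.6, 0.5, -0.2]
opening: -0.002
```

Request:
move_arm(targets=[[[0, 0, 0, -0.02, -0.003, 0.01, 0], [0, 0, 0, -0.02, -0.003, 0.04, 0], [0, 0, 0, 0, 0, 0.04, 1], [0, 0, 0, 0, 0, 0, 1]]])

```text
clock: 19.0
tool_pos: [0.5608, -0.2641, 0.2987]
eef_rot: [0.77, -0.638, -0.005, -0.003]
contact_force: [-0.5, 0.1, 0.0]
opening: 0.158
```

```bash
python3 go.py .617 -.008 .22 -1.4
python3 - <<'E'
from plant import r
from h import *
import cv2
p=r.snapshot('scene');q=r.snapshot('top')
for n,x in(('scene',p),('top',q)):
  print(n,[(k,[(d['centre'],round(d['score'],2)) for d in r.find_in(x,k)][:2]) for k in('clamp_grip','clamp','collar')])
E
```

```text
turn [-0.01  -0.003 -0.016] shift [ 0.0562  0.2561 -0.0787] clock 19.0 q7 -0.71 open 0.158 F [-0.5  0.1  0. ]
scene [('clamp_grip', [([171.5, 135.8], 0.95)]), ('clamp', [([174.1, 139.5], 0.86)]), ('collar', [([307.8, 315.3], 0.7), ([179.2, 162.7], 0.67)])]
top [('clamp_grip', [([175.3, 426.7], 0.55)]), ('clamp', [([176.5, 423.5], 0.71)]), ('collar', [([143.3, 227.8], 0.64)])]
```

Request:
move_arm(targets=[[[0, 0, 0, 0.008, 0.035, -0.015, 1], [0, 0, 0, 0.01, 0.045, -0.015, 1], [0, 0, 0, 0.01, 0.045, -0.015, 1], [0, 0, 0, 0.01, 0.045, -0.015, 1], [-0.01, 0, -0.01, 0.01, 0.045, -0.015, 1]]])

```text
clock: 19.9
tool_pos: [0.6062, -0.0521, 0.2142]
eef_rot: [0.761, -0.649, -0.003, 0.006]
contact_force: [0.6, 0.1, 0.3]
opening: 0.981
```

Request:
move_arm(targets=[[[0, 0, 0, 0.004, 0.03, 0, 1], [0, 0, 0, 0, 0, 0, 1], [0, 0, 0, 0, 0, 0, 1]]])

```text
clock: 20.2
tool_pos: [0.6094, -0.0093, 0.2084]
eef_rot: [0.766, -0.643, -0.008, 0.007]
contact_force: [-0.0, -0.7, 0.5]
opening: 1.002
```

```bash
python3 go.py .617 -.0075 .08 -1.4
```

```text
turn [-0.    -0.021 -0.004] shift [ 0.0076  0.0018 -0.1284] clock 20.2 q7 -1.07 open 1.002 F [-0.  -0.7  0.5]
```

Request:
move_arm(targets=[[[0, -0.021, 0, 0.008, 0.002, -0.02, 1], [0, 0, 0, 0, 0, -0.04, 1], [0, 0, 0, 0, 0, -0.04, 1], [0, 0, 0, 0, 0, -0.02, 1], [0, 0, 0, 0, 0, 0, 1]]])

```text
clock: 20.7
tool_pos: [0.6188, -0.0181, 0.0867]
eef_rot: [0.763, -0.647, 0.004, 0.0]
contact_force: [-0.5, -0.2, 0.7]
opening: 1.001
```

```bash
python3 go.py .617 -.0075 .025 -1.4
```

```text
turn [0.006 0.007 0.007] shift [-0.0018  0.0106 -0.0617] clock 20.7 q7 -0.99 open 1.001 F [-0.5 -0.2  0.7]
```

Request:
move_arm(targets=[[[0.006, 0.007, 0.007, -0.002, 0.011, -0.01, 1], [0, 0, 0, 0, 0.001, -0.015, 1], [0, 0, 0, 0, 0.001, -0.015, 1], [0, 0, 0, 0, 0, -0.01, 1], [0, 0, 0, 0, 0, 0, 1]]])

```text
clock: 21.2
tool_pos: [0.6187, -0.0076, 0.0361]
eef_rot: [0.764, -0.645, 0.002, -0.001]
contact_force: [-0.5, 0.2, 0.3]
opening: 0.997
```

```bash
python3 go.py .617 -.0075 .025 -1.4
```

```text
turn [0.002 0.005 0.003] shift [-0.0017  0.0001 -0.0111] clock 21.2 q7 -0.97 open 0.997 F [-0.5  0.2  0.3]
```

Request:
move_arm(targets=[[[0.002, 0.005, 0.003, -0.002, 0, -0.009, 1], [0, 0, 0, 0, 0, -0.002, 0.7], [0, 0, 0, 0, 0, 0, 0.4], [0, 0, 0, 0, 0, 0, 0.2], [0, 0, 0, 0, 0, 0, 0]]], force=20)

```text
clock: 21.7
tool_pos: [0.6175, -0.0079, 0.0251]
eef_rot: [0.765, -0.644, 0.0, -0.0]
contact_force: [0.1, 0.2, 0.5]
opening: 0.661
```

Request:
move_arm(targets=[[[0, 0, 0, 0, 0, 0, 0], [0, 0, 0, 0, 0, 0, 0], [0, 0, 0, 0, 0, 0, 0]]], force=30)

```text
clock: 22.0
tool_pos: [0.6177, -0.0082, 0.0254]
eef_rot: [0.765, -0.644, 0.001, -0.0]
contact_force: [0.3, -0.1, -2.0]
opening: 0.567
```

```bash
python3 go.py .617 -.0075 .025 -1.4
```

```text
turn [ 0.     0.002 -0.   ] shift [-0.0007  0.0007 -0.0004] clock 22.0 q7 -0.96 open 0.567 F [ 0.3 -0.1 -2. ]
```

Request:
move_arm(targets=[[[0, 0, 0, 0, 0, 0.02, 0], [0, 0, 0, 0, 0, 0.035, 0], [0, 0, 0, 0, 0, 0.04, 0], [0, 0, 0, 0, 0, 0.025, 0], [0, 0, 0, -0.02, -0.008, 0, 0]]])

```text
clock: 22.5
tool_pos: [0.5968, -0.0138, 0.1468]
eef_rot: [0.766, -0.643, -0.001, -0.0]
contact_force: [0.5, 1.3, -3.4]
opening: 0.565
```

Request:
move_arm(targets=[[[0, 0, 0, -0.04, -0.015, 0, 0], [0, 0, 0, -0.04, -0.015, 0, 0], [0, 0, 0, -0.04, -0.015, 0, 0], [0, 0, 0, -0.015, -0.03, 0, 0], [0, 0, 0, 0.005, -0.04, 0, 0]]])

```text
clock: 23.0
tool_pos: [0.458, -0.1239, 0.1479]
eef_rot: [0.77, -0.638, -0.004, -0.001]
contact_force: [0.9, -0.9, -3.5]
opening: 0.565
```

```bash
python3 go.py .4875 -.287 .1 -1.4
```

```text
turn [-0.007 -0.005 -0.016] shift [ 0.0295 -0.1631 -0.0479] clock 23.0 q7 -0.73 open 0.565 F [ 0.9 -0.9 -3.5]
```

Request:
move_arm(targets=[[[-0.007, -0.005, -0.016, 0.007, -0.038, 0, 0], [0, 0, 0, 0.007, -0.04, 0, 0], [0, 0, 0, 0.007, -0.04, 0, 0], [0, 0, 0, 0.007, -0.03, 0, 0], [0, 0, 0, 0, 0, 0, 0]]])

```text
clock: 23.5
tool_pos: [0.4837, -0.284, 0.1488]
eef_rot: [0.762, -0.647, 0.001, 0.002]
contact_force: [-0.1, -0.1, -2.0]
opening: 0.565
```

```bash
python3 go.py .4875 -.287 .0314 -1.4
```

```text
turn [ 0.004 -0.     0.008] shift [ 0.0038 -0.003  -0.1174] clock 23.5 q7 -0.58 open 0.565 F [-0.1 -0.1 -2. ]
```

Request:
move_arm(targets=[[[0.004, 0, 0.008, 0.004, -0.003, -0.02, 0], [0, 0, 0, 0, 0, -0.03, 0], [0, 0, 0, 0, 0, -0.025, 0], [0, 0, 0, 0, 0, -0.015, 0], [0, 0, 0, 0, 0, 0, 0]]])

```text
clock: 24.0
tool_pos: [0.4871, -0.2851, 0.0558]
eef_rot: [0.765, -0.644, -0.001, -0.001]
contact_force: [-0.5, 0.6, -3.3]
opening: 0.563
```

```bash
python3 go.py .4875 -.287 .0314 -1.4
```

```text
turn [-0.002 -0.     0.   ] shift [ 0.0004 -0.0019 -0.0244] clock 24.0 q7 -0.53 open 0.563 F [-0.5  0.6 -3.3]
```

Request:
move_arm(targets=[[[0, 0, 0, 0, -0.002, -0.012, 0], [0, 0, 0, 0, 0, -0.008, 0], [0, 0, 0, 0, 0, 0, 0]]])

```text
clock: 24.3
tool_pos: [0.4877, -0.2863, 0.0355]
eef_rot: [0.765, -0.644, -0.001, -0.001]
contact_force: [0.3, 0.1, -3.2]
opening: 0.562
```

```bash
python3 go.py .4875 -.287 .0314 -1.4
python3 - <<'E'
from plant import r
import cv2
p=r.snapshot('scene');cv2.imwrite('pics/s5.png',cv2.resize(p['frame'][110:230,80:230,::-1],(750,600),interpolation=cv2.INTER_CUBIC))
E
```

```text
turn [-0.002  0.    -0.001] shift [-0.0002 -0.0007 -0.0041] clock 24.3 q7 -0.52 open 0.562 F [ 0.3  0.1 -3.2]
```

View pics/s5.png

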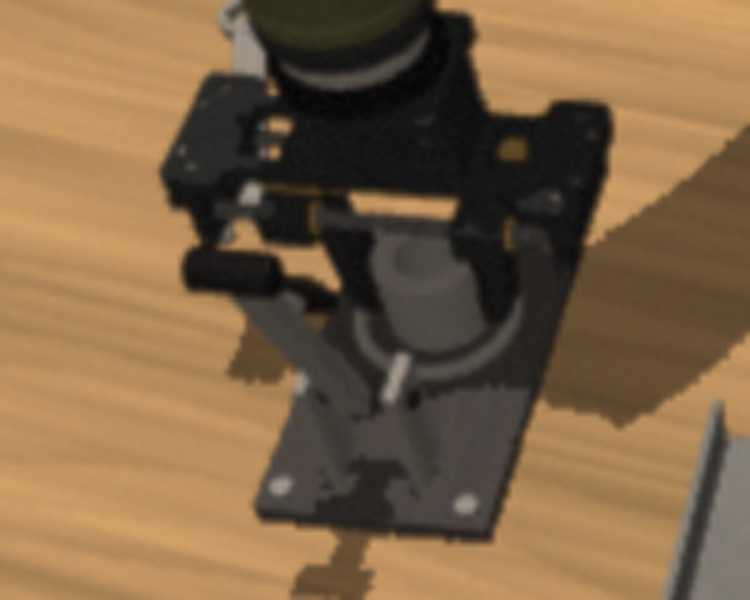

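The collar is inside the nest ring (360–520, 280–380), and the arm leans well back. I'll lower the last few mm until it touches.

Request:
move_arm(targets=[[[0, 0, 0, 0, 0, -0.005, 0], [0, 0, 0, 0, 0, 0, 0]]])

```text
clock: 24.55
tool_pos: [0.4888, -0.2872, 0.0318]
eef_rot: [0.765, -0.644, 0.001, -0.001]
contact_force: [0.2, 0.2, -2.2]
opening: 0.561
```

Request:
move_arm(targets=[[[0, 0, 0, 0, 0, -0.003, 0], [0, 0, 0, 0, 0, 0, 0], [0, 0, 0, 0, 0, 0, 0]]])

```text
clock: 24.85
tool_pos: [0.4897, -0.2877, 0.0324]
eef_rot: [0.765, -0.644, 0.003, -0.002]
contact_force: [-0.6, 0.3, -2.8]
opening: 0.56
```

```bash
python3 go.py .4875 -.287 .0314 -1.4
```

```text
turn [ 0.     0.007 -0.   ] shift [-0.0022  0.0007 -0.001 ] clock 24.85 q7 -0.52 open 0.56 F [-0.6  0.3 -2.8]
```

Request:
move_arm(targets=[[[0, 0.007, 0, -0.001, 0, -0.004, 0], [0, 0, 0, 0, 0, 0, 0], [0, 0, 0, 0, 0, 0, 0]]])

```text
clock: 25.15
tool_pos: [0.4902, -0.2883, 0.0313]
eef_rot: [0.765, -0.644, 0.002, -0.0]
contact_force: [0.1, -0.1, -2.9]
opening: 0.562
```

```bash
python3 go.py .4875 -.287 .0314 -1.4
```

```text
turn [ 0.001  0.003 -0.001] shift [-0.0027  0.0013  0.0001] clock 25.15 q7 -0.52 open 0.562 F [ 0.1 -0.1 -2.9]
```

Request:
move_arm(targets=[[[0, 0.003, 0, -0.001, 0.001, -0.004, 0], [0, 0, 0, 0, 0, 0, 0], [0, 0, 0, 0, 0, 0, 0]]])

```text
clock: 25.45
tool_pos: [0.4907, -0.2888, 0.0303]
eef_rot: [0.765, -0.644, 0.003, 0.0]
contact_force: [0.6, -0.6, -2.8]
opening: 0.564
```

```bash
python3 go.py .4875 -.287 .0314 -1.4
```

```text
turn [ 0.004  0.004 -0.   ] shift [-0.0032  0.0018  0.0011] clock 25.45 q7 -0.52 open 0.564 F [ 0.6 -0.6 -2.8]
```

Request:
move_arm(targets=[[[0.004, 0.004, 0, -0.002, 0.001, -0.004, 0], [0, 0, 0, 0, 0, 0, 0], [0, 0, 0, 0, 0, 0, 0]]])

```text
clock: 25.75
tool_pos: [0.4912, -0.2888, 0.0295]
eef_rot: [0.765, -0.644, 0.003, -0.001]
contact_force: [-0.1, -0.3, -2.4]
opening: 0.565
```

```bash
python3 go.py .4875 -.287 .0314 -1.4
```

```text
turn [ 0.002  0.006 -0.001] shift [-0.0037  0.0018  0.0019] clock 25.75 q7 -0.52 open 0.565 F [-0.1 -0.3 -2.4]
```

Request:
move_arm(targets=[[[0.002, 0.006, 0, -0.003, 0.001, -0.004, 0], [0, 0, 0, 0, 0, 0, 0], [0, 0, 0, 0, 0, 0, 0]]])

```text
clock: 26.05
tool_pos: [0.4918, -0.2889, 0.0295]
eef_rot: [0.765, -0.644, 0.004, -0.002]
contact_force: [0.1, -0.4, -2.3]
opening: 0.565
```

```bash
python3 go.py .4875 -.287 .0314 -1.4
```

```text
turn [ 0.002  0.007 -0.001] shift [-0.0043  0.0019  0.0019] clock 26.05 q7 -0.52 open 0.565 F [ 0.1 -0.4 -2.3]
```

Request:
move_arm(targets=[[[0, 0.005, 0, -0.004, 0.001, -0.003, 0], [0, 0, 0, 0, 0, 0, 0.65], [0, 0, 0, 0, 0, 0, 0.75], [0, 0, 0, 0, 0, 0, 0.8], [0, 0, 0, 0, 0, 0, 0.8]]])

```text
clock: 26.55
tool_pos: [0.4933, -0.2936, 0.0301]
eef_rot: [0.765, -0.644, 0.01, 0.0]
contact_force: [0.5, 1.1, 7.8]
opening: 0.8
```

Request:
move_arm(targets=[[[0, 0, 0, 0, 0, 0.02, 1], [0, 0, 0, 0, 0, 0.03, 1], [0, 0, 0, 0, 0, 0.045, 1], [0, 0, 0, 0, 0, 0.045, 1], [0, 0, 0, 0, 0, 0.045, 1]]])

```text
clock: 27.05
tool_pos: [0.4851, -0.2876, 0.2091]
eef_rot: [0.765, -0.645, -0.004, 0.002]
contact_force: [0.2, 0.3, -0.4]
opening: 1.0
```

Request:
move_arm(targets=[[[0, 0, 0, 0, 0, 0.04, 1], [0, 0, 0, 0, 0, 0.02, 1], [0, 0, 0, 0, 0, 0, 1]]])

```text
clock: 27.35
tool_pos: [0.4855, -0.2878, 0.2741]
eef_rot: [0.765, -0.645, -0.002, 0.002]
contact_force: [-0.7, -0.5, 0.4]
opening: 0.998
```

```bash
python3 go.py .4875 -.287 .25 -1.4
python3 - <<'E'
from plant import r
from h import *
import cv2
p=r.snapshot('scene');q=r.snapshot('top')
cv2.imwrite('pics/s6.png',np.vstack([cv2.resize(x['frame'][a:a+110,b:b+290,::-1],(783,297),interpolation=cv2.INTER_CUBIC) for x,a,b in((p,120,70),(q,140,250))]))
E
```

```text
turn [-0.    -0.006  0.001] shift [ 0.002   0.0008 -0.0241] clock 27.35 q7 -0.65 open 0.998 F [-0.7 -0.5  0.4]
```

View pics/s6.png

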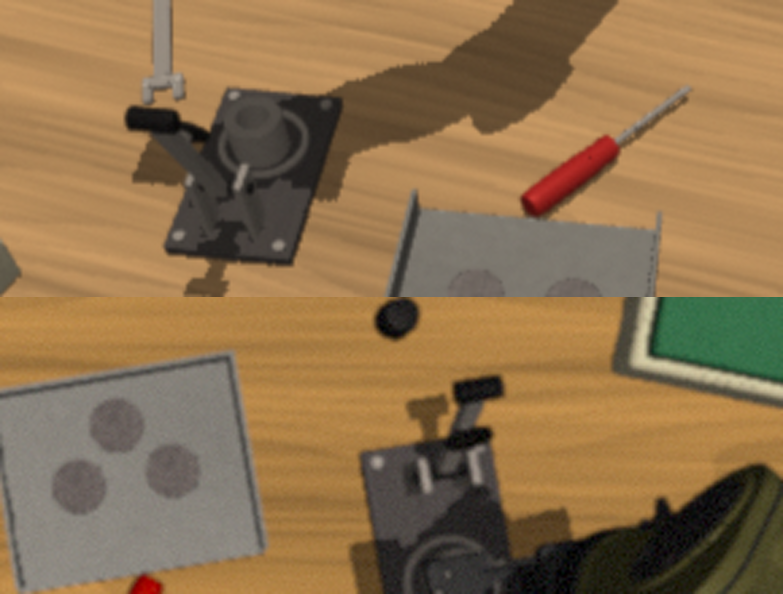

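The collar stands in the nest. The arm is open, with its grip at scene (152,120) and top (478,390). I'll triangulate the grip and pinch it.

```bash
cat > fx.py <<'E'
import numpy as np
N=np.array([.4875,-.287]);Y=.172;ex=np.array([np.cos(Y),np.sin(Y)]);ey=np.array([-ex[1],ex[0]])
def w(a,R=.1451): # TCP target for clamp angle a
    b=a+.0276; p=N+ex*(.09-R*np.cos(b)); return np.array([*p,.064+R*np.sin(b)-.008]).round(4)
E
python3 - <<'E'
from h import *;from fx import *
t=pickle.load(open('top0.pkl','rb'));s=pickle.load(open('scene0.pkl','rb'))
X,e=tri(t,(426.8,174.2),s,(126.1,164.2));print(X,e)
d=X[:2]-N;x=d@ex;print('fx',x,d@ey,'angle',np.arctan2(X[2]-.064,.09-x)-.0276,'R',np.hypot(X[2]-.064,.09-x))
E
python3 go.py .61 -.262 .25 -1.4
```

```text
[ 0.62666524 -0.263943    0.19823754] 0.0010618193079608785
fx 0.14105805922723763 -0.0011017898460503174 angle 1.9066544054176737 R 0.1436197885288101
turn [-0.003 -0.011  0.001] shift [ 0.1256  0.0247 -0.0213] clock 27.45 q7 -0.65 open 1.0 F [ 0.6  0.3 -0.4]
```

Request:
move_arm(targets=[[[0, -0.01, 0, 0.035, 0.006, 0, 1], [0, 0, 0, 0.04, 0.007, 0, 1], [0, 0, 0, 0.04, 0.007, 0, 1], [0, 0, 0, 0.025, 0.004, 0, 1], [0, 0, 0, 0, 0, 0, 1]]])

```text
clock: 27.95
tool_pos: [0.6218, -0.2582, 0.2572]
eef_rot: [0.763, -0.646, -0.013, 0.002]
contact_force: [-1.3, 0.2, -0.5]
opening: 1.001
```

```bash
python3 go.py .6265 -.264 .191 -1.4
```

```text
turn [-0.014 -0.023  0.005] shift [ 0.0047 -0.0058 -0.0662] clock 27.95 q7 -0.8 open 1.001 F [-1.3  0.2 -0.5]
```

Request:
move_arm(targets=[[[-0.014, -0.023, 0.005, 0.005, -0.006, -0.015, 1], [0, 0, 0, 0, 0, -0.025, 1], [0, 0, 0, 0, 0, -0.02, 1], [0, 0, 0, 0, 0, 0, 1]]])

```text
clock: 28.35
tool_pos: [0.619, -0.2639, 0.1862]
eef_rot: [0.764, -0.645, -0.007, 0.003]
contact_force: [-0.4, -0.3, -0.1]
opening: 1.002
```

```bash
python3 go.py .6265 -.264 .191 -1.4
```

```text
turn [-0.005 -0.016  0.002] shift [ 0.0075 -0.0001  0.0048] clock 28.35 q7 -0.76 open 1.002 F [-0.4 -0.3 -0.1]
```

Request:
move_arm(targets=[[[-0.005, -0.016, 0.002, 0.008, 0, 0.005, 1], [0, 0, 0, 0, 0, 0, 0.6], [0, 0, 0, 0, 0, 0, 0.3], [0, 0, 0, 0, 0, 0, 0], [0, 0, 0, 0, 0, 0, 0]]], force=12)

```text
clock: 28.85
tool_pos: [0.626, -0.2656, 0.1933]
eef_rot: [0.764, -0.645, 0.001, 0.0]
contact_force: [0.3, -0.0, 0.8]
opening: 0.663
```

Request:
move_arm(targets=[[[0, 0, 0, 0, 0, 0, 0], [0, 0, 0, 0, 0, 0, 0], [0, 0, 0, 0, 0, 0, 0], [0, 0, 0, 0, 0, 0, 0]]])

```text
clock: 29.25
tool_pos: [0.6264, -0.2649, 0.1943]
eef_rot: [0.764, -0.645, 0.001, -0.001]
contact_force: [0.4, 0.4, -0.6]
opening: 0.384
```

```bash
python3 go.py .6265 -.264 .191 -1.4
python3 - <<'E'
from fx import *
for a in np.arange(1.9,-.01,-.1):print(round(a,2),w(a))
E
```

```text
turn [0.001 0.003 0.002] shift [ 0.0001  0.0009 -0.0033] clock 29.25 q7 -0.77 open 0.384 F [ 0.4  0.4 -0.6]
1.9 [ 0.6261 -0.2629  0.192 ]
1.8 [ 0.6125 -0.2653  0.1963]
1.7 [ 0.5985 -0.2677  0.1993]
1.6 [ 0.5843 -0.2702  0.2009]
1.5 [ 0.57   -0.2727  0.201 ]
1.4 [ 0.5558 -0.2751  0.1996]
1.3 [ 0.5417 -0.2776  0.1968]
1.2 [ 0.5281 -0.28    0.1926]
1.1 [ 0.5149 -0.2822  0.1871]
1.0 [ 0.5023 -0.2844  0.1802]
0.9 [ 0.4904 -0.2865  0.1721]
0.8 [ 0.4794 -0.2884  0.1628]
0.7 [ 0.4694 -0.2901  0.1525]
0.6 [ 0.4605 -0.2917  0.1412]
0.5 [ 0.4527 -0.2931  0.1291]
0.4 [ 0.4461 -0.2942  0.1162]
0.3 [ 0.4408 -0.2951  0.1027]
0.2 [ 0.4369 -0.2958  0.0887]
0.1 [ 0.4344 -0.2962  0.0745]
-0.0 [ 0.4333 -0.2964  0.06  ]
```

Request:
move_arm(targets=[[[0, 0, 0, -0.027, -0.004, 0.006, 0], [0, 0, 0, -0.028, -0.004, 0.001, 0], [0, 0, 0, -0.028, -0.005, -0.004, 0], [0, 0, 0, -0.027, -0.005, -0.01, 0], [0, 0, 0, 0, 0, 0, 0]]], force=20)

```text
clock: 29.75
tool_pos: [0.5248, -0.2824, 0.1929]
eef_rot: [0.766, -0.643, 0.013, -0.007]
contact_force: [1.6, -1.5, -9.6]
opening: 0.383
```

```bash
python3 go.py .5149 -.2822 .1871 -1.4
```

```text
turn [ 0.006  0.028 -0.004] shift [-0.0099  0.0002 -0.0058] clock 29.75 q7 -0.63 open 0.383 F [ 1.6 -1.5 -9.6]
```

Request:
move_arm(targets=[[[0.006, 0.028, 0, -0.022, -0.002, -0.014, 0], [0, 0, 0, -0.023, -0.004, -0.018, 0], [0, 0, 0, -0.019, -0.003, -0.022, 0], [0, 0, 0, 0, 0, 0, 0]]])

```text
clock: 30.15
tool_pos: [0.4644, -0.2928, 0.1422]
eef_rot: [0.767, -0.642, 0.004, -0.001]
contact_force: [-3.1, -0.5, -1.0]
opening: 0.38
```

```bash
python3 go.py .4605 -.2917 .1412 -1.4
```

```text
turn [ 0.003  0.007 -0.006] shift [-0.0039  0.0011 -0.001 ] clock 30.15 q7 -0.52 open 0.38 F [-3.1 -0.5 -1. ]
```

Angle is about 0.62. Next 0.4, 0.2, then about 0.05.

Request:
move_arm(targets=[[[0, 0, 0, -0.016, -0.002, -0.025, 0], [0, 0, 0, -0.009, -0.002, -0.027, 0], [0, 0, 0, 0, 0, 0, 0]]])

```text
clock: 30.45
tool_pos: [0.4427, -0.2965, 0.0909]
eef_rot: [0.767, -0.641, 0.004, -0.002]
contact_force: [-2.5, -1.0, -0.7]
opening: 0.38
```

```bash
python3 go.py .4344 -.2962 .0745 -1.4
```

```text
turn [ 0.002  0.008 -0.008] shift [-0.0083  0.0003 -0.0164] clock 30.45 q7 -0.46 open 0.38 F [-2.5 -1.  -0.7]
```

Request:
move_arm(targets=[[[0, 0.008, 0, -0.004, 0, -0.016, 0], [0, 0, 0, -0.001, 0, -0.012, 0], [0, 0, 0, 0, 0, -0.005, 0], [0, 0, 0, 0, 0, 0, 0]]])

```text
clock: 30.85
tool_pos: [0.4395, -0.297, 0.0609]
eef_rot: [0.768, -0.641, -0.0, 0.001]
contact_force: [-4.5, -0.4, -0.2]
opening: 0.379
```

```bash
python3 go.py .4333 -.2964 .063 -1.4
```

```text
turn [ 0.    -0.001 -0.008] shift [-0.0062  0.0006  0.0021] clock 30.85 q7 -0.45 open 0.379 F [-4.5 -0.4 -0.2]
```

Request:
move_arm(targets=[[[0, 0, 0, 0, 0, -0.008, 0], [0, 0, 0, 0, 0, -0.006, 0]]])

```text
clock: 31.05
tool_pos: [0.4411, -0.2968, 0.0518]
eef_rot: [0.768, -0.641, 0.001, -0.001]
contact_force: [-6.7, 3.5, 32.7]
opening: 0.359
```

```bash
python3 go.py .4333 -.2964 .063 -1.4
```

```text
turn [-0.     0.002 -0.009] shift [-0.0078  0.0004  0.0112] clock 31.05 q7 -0.45 open 0.359 F [-6.7  3.5 32.7]
```

Pressed firmly against the collar (33 N). I'll release, lift and check.

Request:
move_arm(targets=[[[0, 0, 0, 0, 0, 0, 0.6], [0, 0, 0, 0, 0, 0, 1], [0, 0, 0, 0, 0, 0, 1], [0, 0, 0, 0, 0, 0, 1], [0, 0, 0, 0, 0, 0, 1]]])

```text
clock: 31.55
tool_pos: [0.4489, -0.298, 0.0548]
eef_rot: [0.769, -0.64, 0.006, -0.003]
contact_force: [0.6, -0.0, -0.3]
opening: 0.79
```

Request:
move_arm(targets=[[[0, 0, 0, 0, 0, 0.02, 1], [0, 0, 0, 0, 0, 0.03, 1], [0, 0, 0, 0, 0, 0.04, 0], [0, 0, 0, 0, 0, 0.03, 0], [0, 0, 0, 0, 0, 0, 0]]])

```text
clock: 32.05
tool_pos: [0.4486, -0.2973, 0.1772]
eef_rot: [0.769, -0.639, 0.005, -0.003]
contact_force: [-0.1, -0.0, 0.1]
opening: 0.742
```

```bash
python3 go.py .4333 -.2964 .13 -1.4
python3 - <<'E'
from plant import r
import cv2
p=r.snapshot('scene');cv2.imwrite('pics/s7.png',cv2.resize(p['frame'][110:230,80:230,::-1],(750,600),interpolation=cv2.INTER_CUBIC))
E
```

```text
turn [ 0.002  0.011 -0.012] shift [-0.0153  0.0009 -0.0472] clock 32.05 q7 -0.51 open 0.742 F [-0.1 -0.   0.1]
```

View pics/s7.png

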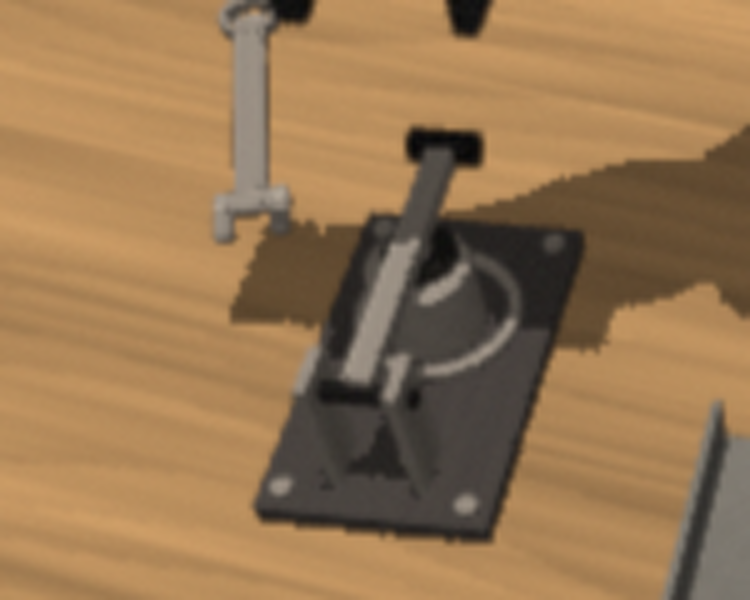

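Run:
```python
from h import *;from fx import *
s=pickle.load(open('scene0.pkl','rb'))
for a in(0,.02,.1,.2,.3,.4,.5):
    X=w(a)+[0,0,.008];print(a,X,np.round((np.array(proj(s,X))-[80,110])*5,0))
```

```text
0 [ 0.4333 -0.2964  0.068 ] [443. 149.]
0.02 [ 0.4334 -0.2964  0.0709] [441. 145.]
0.1 [ 0.4344 -0.2962  0.0825] [436. 129.]
0.2 [ 0.4369 -0.2958  0.0967] [428. 111.]
0.3 [ 0.4408 -0.2951  0.1107] [419.  94.]
0.4 [ 0.4461 -0.2942  0.1242] [409.  81.]
0.5 [ 0.4527 -0.2931  0.1371] [398.  69.]
```

The grip at crop (445,147) matches a clamp angle of about 0.01–0.02, which is fully down on the collar. Now back to the mat for the tube.

Request:
move_arm(targets=[[[0, 0, 0.05, 0, 0.01, 0.04, 1], [0, 0, 0.12, 0.002, 0.035, 0.03, 1], [0, 0, 0.12, 0.002, 0.045, 0.005, 1], [0, 0, 0.12, 0.002, 0.045, 0, 1], [0, 0, 0.12, 0.002, 0.045, 0, 1]]])

```text
clock: 32.6
tool_pos: [0.4535, -0.1171, 0.2477]
eef_rot: [0.911, -0.413, 0.002, 0.0]
contact_force: [0.2, 1.2, 0.4]
opening: 1.002
```

Request:
move_arm(targets=[[[0, 0, 0.12, 0.002, 0.045, 0, 1], [0, 0, 0.12, 0.002, 0.045, 0, 1], [0, 0, 0.12, 0.002, 0.045, 0, 1], [0, 0, 0.12, 0.002, 0.045, 0, 1], [0, 0, 0.12, 0.002, 0.045, 0, 1]]])

```text
clock: 33.1
tool_pos: [0.4596, 0.1176, 0.2421]
eef_rot: [0.994, -0.112, -0.003, 0.001]
contact_force: [0.7, -0.2, -0.5]
opening: 1.002
```

```bash
python3 go.py .4777 .2235 .2 .156
```

```text
turn [ 0.003 -0.006  0.381] shift [ 0.0181  0.1059 -0.0421] clock 33.1 q7 -0.48 open 1.002 F [ 0.7 -0.2 -0.5]
```

Request:
move_arm(targets=[[[0, 0, 0.12, 0.006, 0.04, 0, 1], [0, 0, 0.12, 0.006, 0.035, 0, 1], [0, 0, 0.1, 0.004, 0.015, 0, 1], [0, 0, 0.02, 0, 0, 0, 1], [0, 0, 0, 0, 0, 0, 1]]])

```text
clock: 33.6
tool_pos: [0.4708, 0.2197, 0.2352]
eef_rot: [0.997, 0.082, -0.009, 0.001]
contact_force: [-0.1, -0.8, -0.1]
opening: 0.999
```

```bash
python3 go.py .4777 .2235 .0836 .156
```

```text
turn [ 0.004 -0.017 -0.009] shift [ 0.0069  0.0038 -0.1516] clock 33.6 q7 -0.36 open 0.999 F [-0.1 -0.8 -0.1]
```

Request:
move_arm(targets=[[[0.004, -0.017, -0.009, 0.006, 0.005, -0.02, 1], [0, 0, 0, 0, 0, -0.04, 1], [0, 0, 0, 0, 0, -0.04, 1], [0, 0, 0, 0, 0, -0.03, 1], [0, 0, 0, 0, 0, 0, 1]]])

```text
clock: 34.1
tool_pos: [0.4772, 0.215, 0.1009]
eef_rot: [0.998, 0.067, 0.0, 0.002]
contact_force: [0.3, -0.0, 0.3]
opening: 1.001
```

```bash
python3 go.py .4777 .2235 .0836 .156
```

```text
turn [0.004 0.001 0.022] shift [ 0.0005  0.0085 -0.0173] clock 34.1 q7 -0.39 open 1.001 F [ 0.3 -0.   0.3]
```

Request:
move_arm(targets=[[[0.004, 0.001, 0.022, 0, 0.009, -0.012, 1], [0, 0, 0, 0, 0, -0.003, 1], [0, 0, 0, 0, 0, 0, 1]]])

```text
clock: 34.4
tool_pos: [0.4784, 0.2224, 0.0869]
eef_rot: [0.997, 0.076, 0.001, 0.0]
contact_force: [0.6, -0.4, 0.6]
opening: 0.997
```

```bash
python3 go.py .4777 .2235 .0836 .156
```

```text
turn [0.001 0.001 0.004] shift [-0.0007  0.0011 -0.0033] clock 34.4 q7 -0.38 open 0.997 F [ 0.6 -0.4  0.6]
```

Request:
move_arm(targets=[[[0, 0, 0.004, -0.001, 0.001, -0.004, 1], [0, 0, 0, 0, 0, 0, 0.6], [0, 0, 0, 0, 0, 0, 0.3], [0, 0, 0, 0, 0, 0, 0], [0, 0, 0, 0, 0, 0, 0]]], force=15)

```text
clock: 34.9
tool_pos: [0.4791, 0.2244, 0.0857]
eef_rot: [0.997, 0.078, 0.003, -0.001]
contact_force: [-0.3, 0.5, 0.5]
opening: 0.661
```

Request:
move_arm(targets=[[[0, 0, 0, 0, 0, 0, 0], [0, 0, 0, 0, 0, 0, 0], [0, 0, 0, 0, 0, 0, 0], [0, 0, 0, 0, 0, 0, 0]]], force=25)

```text
clock: 35.3
tool_pos: [0.4787, 0.2243, 0.0858]
eef_rot: [0.997, 0.078, 0.003, -0.001]
contact_force: [0.7, 0.4, 0.1]
opening: 0.441
```

```bash
python3 go.py .4777 .2235 .0836 .156
```

```text
turn [-0.002  0.006 -0.   ] shift [-0.001  -0.0008 -0.0022] clock 35.3 q7 -0.38 open 0.441 F [0.7 0.4 0.1]
```

Request:
move_arm(targets=[[[0, 0, 0, 0, 0, 0.02, 0], [0, 0, 0, 0, 0, 0.04, 0], [0, 0, 0, 0, 0, 0.045, 0], [0, 0, 0, 0, 0, 0.045, 0], [0, 0, 0, 0.01, -0.02, 0.01, 0]]])

```text
clock: 35.8
tool_pos: [0.484, 0.2058, 0.2472]
eef_rot: [0.997, 0.081, -0.002, 0.0]
contact_force: [1.3, 1.5, -3.8]
opening: 0.443
```

Request:
move_arm(targets=[[[0, 0, 0, 0.014, -0.04, 0, 0], [0, 0, 0, 0.014, -0.04, 0, 0], [0, 0, 0, 0.014, -0.04, 0, 0], [0, 0, 0, 0.014, -0.04, 0, 0], [0, 0, 0, 0.014, -0.04, 0, 0]]])

```text
clock: 36.3
tool_pos: [0.5545, 0.0047, 0.249]
eef_rot: [0.996, 0.087, -0.0, -0.002]
contact_force: [1.1, -0.1, -2.3]
opening: 0.438
```

```bash
python3 go.py .579 -.057 .24 .17
```

```text
turn [-0.004 -0.001 -0.005] shift [ 0.0245 -0.0617 -0.009 ] clock 36.3 q7 0.06 open 0.438 F [ 1.1 -0.1 -2.3]
```

Request:
move_arm(targets=[[[0, 0, 0, 0.012, -0.03, 0, 0], [0, 0, 0, 0.008, -0.02, 0, 0], [0, 0, 0, 0.003, -0.006, 0, 0], [0, 0, 0, 0, 0, 0, 0], [0, 0, 0, 0, 0, 0, 0]]])

```text
clock: 36.8
tool_pos: [0.5762, -0.0618, 0.2461]
eef_rot: [0.997, 0.081, -0.003, -0.0]
contact_force: [0.1, 0.1, -2.9]
opening: 0.439
```

```bash
python3 go.py .579 -.057 .0888 .17
```

```text
turn [-0.    -0.007  0.007] shift [ 0.0028  0.0048 -0.1573] clock 36.8 q7 0.16 open 0.439 F [ 0.1  0.1 -2.9]
```

Request:
move_arm(targets=[[[0, -0.007, 0.007, 0.003, 0.005, -0.02, 0], [0, 0, 0, 0, 0, -0.04, 0], [0, 0, 0, 0, 0, -0.04, 0], [0, 0, 0, 0, 0, -0.025, 0], [0, 0, 0, 0, 0, 0, 0]]])

```text
clock: 37.3
tool_pos: [0.5789, -0.0443, 0.1193]
eef_rot: [0.996, 0.092, 0.003, -0.004]
contact_force: [-0.7, 0.4, -2.4]
opening: 0.44
```

```bash
python3 go.py .579 -.057 .0888 .17
```

```text
turn [-0.007  0.004 -0.014] shift [ 0.0001 -0.0127 -0.0305] clock 37.3 q7 0.14 open 0.44 F [-0.7  0.4 -2.4]
```

Request:
move_arm(targets=[[[-0.007, 0.004, -0.014, 0, -0.012, -0.01, 0], [0, 0, 0, 0, 0, -0.008, 0], [0, 0, 0, 0, 0, 0, 0], [0, 0, 0, 0, 0, 0, 0]]])

```text
clock: 37.7
tool_pos: [0.5809, -0.0544, 0.1033]
eef_rot: [0.996, 0.086, 0.003, -0.0]
contact_force: [0.8, 0.8, -2.8]
opening: 0.441
```

```bash
python3 go.py .579 -.057 .0888 .17
```

```text
turn [-0.001  0.005 -0.003] shift [-0.0019 -0.0026 -0.0145] clock 37.7 q7 0.14 open 0.441 F [ 0.8  0.8 -2.8]
```

Request:
move_arm(targets=[[[0, 0.005, -0.003, -0.003, -0.003, -0.009, 0], [0, 0, 0, 0, 0, 0, 0], [0, 0, 0, 0, 0, 0, 0]]])

```text
clock: 38.0
tool_pos: [0.579, -0.0578, 0.0954]
eef_rot: [0.996, 0.084, 0.002, -0.0]
contact_force: [0.1, -0.1, -2.3]
opening: 0.441
```

```bash
python3 go.py .579 -.057 .0888 .17
```

```text
turn [-0.001  0.003  0.001] shift [-0.      0.0008 -0.0066] clock 38.0 q7 0.14 open 0.441 F [ 0.1 -0.1 -2.3]
```

Request:
move_arm(targets=[[[0, 0.003, 0, 0, 0.001, -0.006, 0], [0, 0, 0, 0, 0, 0, 0], [0, 0, 0, 0, 0, 0, 0]]])

```text
clock: 38.3
tool_pos: [0.5795, -0.0569, 0.0893]
eef_rot: [0.996, 0.084, 0.001, -0.0]
contact_force: [0.1, -1.3, -3.9]
opening: 0.441
```

```bash
python3 go.py .579 -.057 .0888 .17
```

```text
turn [-0.001  0.001  0.001] shift [-0.0005 -0.0001 -0.0005] clock 38.3 q7 0.14 open 0.441 F [ 0.1 -1.3 -3.9]
```

Request:
move_arm(targets=[[[0, 0, 0, 0, 0, -0.004, 0], [0, 0, 0, 0, 0, 0, 0], [0, 0, 0, 0, 0, 0, 0]]])

```text
clock: 38.6
tool_pos: [0.5783, -0.0571, 0.0885]
eef_rot: [0.996, 0.084, -0.0, -0.0]
contact_force: [-0.8, 0.2, -3.4]
opening: 0.438
```

```bash
python3 go.py .579 -.057 .0888 .17
```

```text
turn [-0.    -0.001  0.002] shift [0.0007 0.0001 0.0003] clock 38.6 q7 0.13 open 0.438 F [-0.8  0.2 -3.4]
```

Request:
move_arm(targets=[[[0, 0, 0, 0.001, 0, -0.004, 0], [0, 0, 0, 0, 0, 0, 0], [0, 0, 0, 0, 0, 0, 0]]])

```text
clock: 38.9
tool_pos: [0.5795, -0.0572, 0.0868]
eef_rot: [0.996, 0.084, 0.0, 0.0]
contact_force: [-0.3, 1.0, -3.8]
opening: 0.439
```

```bash
python3 go.py .579 -.057 .0888 .17
```

```text
turn [0.    0.    0.002] shift [-0.0005  0.0002  0.002 ] clock 38.9 q7 0.13 open 0.439 F [-0.3  1.  -3.8]
```

Request:
move_arm(targets=[[[0, 0, 0, -0.001, 0, -0.004, 0], [0, 0, 0, 0, 0, 0, 0]]])

```text
clock: 39.1
tool_pos: [0.58, -0.0573, 0.0856]
eef_rot: [0.996, 0.084, 0.002, 0.0]
contact_force: [0.0, -0.0, -3.4]
opening: 0.439
```

Request:
move_arm(targets=[[[0, 0, 0, 0, 0, -0.003, 0], [0, 0, 0, 0, 0, 0, 0], [0, 0, 0, 0, 0, 0, 0.5], [0, 0, 0, 0, 0, 0, 1], [0, 0, 0, 0, 0, 0, 1]]])

```text
clock: 39.6
tool_pos: [0.5814, -0.0572, 0.084]
eef_rot: [0.996, 0.084, 0.003, 0.001]
contact_force: [0.2, 0.5, -0.1]
opening: 0.656
```

Request:
move_arm(targets=[[[0, 0, 0, 0, 0, 0, 1], [0, 0, 0, 0, 0, 0, 1], [0, 0, 0, 0, 0, 0.03, 1], [0, 0, 0, 0, 0, 0.045, 1], [0, 0, 0, 0, 0, 0.045, 1]]])

```text
clock: 40.1
tool_pos: [0.5762, -0.0567, 0.1997]
eef_rot: [0.996, 0.084, -0.005, -0.001]
contact_force: [0.9, -0.2, -0.1]
opening: 0.998
```

Request:
move_arm(targets=[[[0, 0, 0, -0.01, 0.03, 0.025, 1], [0, 0, 0, -0.013, 0.045, 0, 1], [0, 0, 0, -0.013, 0.045, 0, 1], [0, 0, 0, -0.013, 0.045, 0, 1], [0, 0, 0, -0.013, 0.045, 0, 1]]])

```text
clock: 40.6
tool_pos: [0.5185, 0.1492, 0.2335]
eef_rot: [0.997, 0.075, 0.005, 0.002]
contact_force: [1.2, 0.0, 1.4]
opening: 1.001
```

```bash
python3 go.py .4604 .3143 .2 .168
```

```text
turn [0.004 0.01  0.019] shift [-0.0581  0.1651 -0.0335] clock 40.6 q7 -0.23 open 1.001 F [1.2 0.  1.4]
```

Request:
move_arm(targets=[[[0.004, 0.01, 0.019, -0.013, 0.042, 0, 1], [0, 0, 0, -0.015, 0.045, 0, 1], [0, 0, 0, -0.015, 0.04, 0, 1], [0, 0, 0, -0.01, 0.025, 0, 1], [0, 0, 0, 0, 0, 0, 1]]])

```text
clock: 41.1
tool_pos: [0.4584, 0.3162, 0.2335]
eef_rot: [0.996, 0.091, -0.001, -0.003]
contact_force: [0.3, -0.5, 0.6]
opening: 1.002
```

```bash
python3 go.py .4604 .3143 .082 .168
python3 - <<'E'
from plant import r
import cv2
from h import *
p=r.snapshot('scene');q=r.snapshot('top')
cv2.imwrite('pics/s8.png',np.hstack([cv2.resize(x['frame'][a:a+80,b:b+80,::-1],(400,400),interpolation=cv2.INTER_CUBIC) for x,a,b in((p,180,205),(q,155,265))]))
pickle.dump([{k:x[k] for k in('frame','K','T')} for x in(p,q)],open('after.pkl','wb'))
E
```

```text
turn [-0.006 -0.002 -0.014] shift [ 0.002  -0.0019 -0.1515] clock 41.1 q7 -0.48 open 1.002 F [ 0.3 -0.5  0.6]
```

View pics/s8.png

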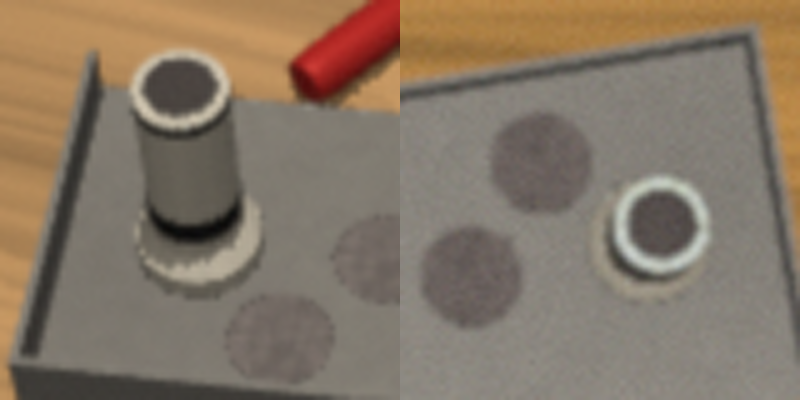

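The tube is upright in the tray at top px (317,200), against (317,201.5) at the start. I'll quantify the shift by template matching while descending to the lamp.

Request:
move_arm(targets=[[[-0.006, -0.002, -0.014, 0.001, -0.002, -0.02, 1], [0, 0, 0, 0, 0, -0.04, 1], [0, 0, 0, 0, 0, -0.04, 1], [0, 0, 0, 0, 0, -0.03, 1], [0, 0, 0, 0, 0, 0, 1]]])

```text
clock: 41.7
tool_pos: [0.4694, 0.2976, 0.1019]
eef_rot: [0.997, 0.072, 0.005, 0.004]
contact_force: [0.3, -0.8, 0.2]
opening: 0.999
```

```bash
python3 go.py .4604 .3143 .082 .168
cat > cmp.py <<'E'
import cv2
from h import *
def cmp(A,B,c,h,n):
    g=lambda f:cv2.GaussianBlur(cv2.cvtColor(f,cv2.COLOR_RGB2GRAY),(0,0),.8)
    u,v=c;k=8;a=cv2.resize(g(A)[v-h:v+h,u-h:u+h],None,fx=k,fy=k,interpolation=cv2.INTER_CUBIC)
    m=5;b=cv2.resize(g(B)[v-h-m:v+h+m,u-h-m:u+h+m],None,fx=k,fy=k,interpolation=cv2.INTER_CUBIC)
    r=cv2.matchTemplate(b,a,cv2.TM_CCOEFF_NORMED);_,s,_,p=cv2.minMaxLoc(r)
    print(n,'du,dv px',p[0]/k-m,p[1]/k-m,'score',round(s,3))
E
python3 - <<'E'
from cmp import *
t=pickle.load(open('top0.pkl','rb'));s=pickle.load(open('scene0.pkl','rb'));p,q=pickle.load(open('after.pkl','rb'))
cmp(t['frame'],q['frame'],(317,201),10,'top tube');cmp(s['frame'],p['frame'],(241,197),10,'scene tubetop')
cmp(t['frame'],q['frame'],(336,163),7,'top tray corner');cmp(s['frame'],p['frame'],(215,262),8,'scene tray corner')
E
```

```text
turn [0.007 0.01  0.023] shift [-0.009   0.0167 -0.0199] clock 41.7 q7 -0.5 open 0.999 F [ 0.3 -0.8  0.2]
top tube du,dv px 0.0 -1.5 score 0.991
scene tubetop du,dv px -0.5 1.125 score 0.994
top tray corner du,dv px 0.0 0.0 score 0.997
scene tray corner du,dv px 0.0 0.0 score 0.999
```

Request:
move_arm(targets=[[[0.007, 0.01, 0.023, -0.009, 0.017, -0.008, 1], [0, 0, 0, 0, 0, 0, 1], [0, 0, 0, 0, 0, 0, 1]]])

```text
clock: 42.0
tool_pos: [0.4629, 0.3137, 0.096]
eef_rot: [0.997, 0.082, 0.002, -0.0]
contact_force: [0.3, 0.7, -1.3]
opening: 0.999
```

```bash
python3 go.py .4604 .3143 .082 .168
```

```text
turn [-0.     0.003  0.003] shift [-0.0025  0.0006 -0.014 ] clock 42.0 q7 -0.5 open 0.999 F [ 0.3  0.7 -1.3]
```

Request:
move_arm(targets=[[[0, 0.003, 0.003, -0.003, 0.001, -0.01, 1], [0, 0, 0, 0, 0, 0, 0.6], [0, 0, 0, 0, 0, 0, 0.3], [0, 0, 0, 0, 0, 0, 0], [0, 0, 0, 0, 0, 0, 0]]], force=15)

```text
clock: 42.5
tool_pos: [0.4612, 0.3159, 0.0883]
eef_rot: [0.996, 0.084, 0.002, -0.002]
contact_force: [0.4, 0.6, 0.9]
opening: 0.663
```

Request:
move_arm(targets=[[[0, 0, 0, 0, 0, 0, 0], [0, 0, 0, 0, 0, 0, 0], [0, 0, 0, 0, 0, 0, 0], [0, 0, 0, 0, 0, 0, 0], [0, 0, 0, 0, 0, 0, 0]]], force=25)

```text
clock: 43.0
tool_pos: [0.4609, 0.3158, 0.0885]
eef_rot: [0.996, 0.084, 0.002, -0.002]
contact_force: [0.6, 0.7, 1.2]
opening: 0.386
```

Request:
move_arm(targets=[[[0, 0, 0, 0, 0, 0.02, 0], [0, 0, 0, 0, 0, 0.04, 0], [0, 0, 0, 0, 0, 0.045, 0], [0, 0, 0, 0, 0, 0.045, 0], [0, 0, 0, 0.005, -0.015, 0.01, 0]]])

```text
clock: 43.5
tool_pos: [0.4605, 0.2998, 0.248]
eef_rot: [0.996, 0.086, -0.004, 0.001]
contact_force: [0.8, 0.9, -4.8]
opening: 0.382
```

Request:
move_arm(targets=[[[0, 0, 0.005, 0.014, -0.04, 0, 0], [0, 0, 0.005, 0.014, -0.04, 0, 0], [0, 0, 0.005, 0.014, -0.04, 0, 0], [0, 0, 0.005, 0.014, -0.04, 0, 0], [0, 0, 0, 0.014, -0.04, 0, 0]]])

```text
clock: 44.0
tool_pos: [0.5269, 0.0934, 0.2434]
eef_rot: [0.995, 0.102, -0.008, 0.001]
contact_force: [1.3, 0.6, -5.5]
opening: 0.382
```

```bash
python3 go.py .5665 .0212 .22 .198
```

```text
turn [ 0.004 -0.016 -0.006] shift [ 0.0396 -0.0722 -0.0234] clock 44.0 q7 -0.07 open 0.382 F [ 1.3  0.6 -5.5]
```

Request:
move_arm(targets=[[[0.004, -0.016, -0.006, 0.015, -0.03, 0, 0], [0, 0, 0, 0.015, -0.025, 0, 0], [0, 0, 0, 0.008, -0.01, 0, 0], [0, 0, 0, 0, 0, 0, 0], [0, 0, 0, 0, 0, 0, 0]]])

```text
clock: 44.5
tool_pos: [0.5604, 0.0112, 0.235]
eef_rot: [0.996, 0.091, -0.008, 0.004]
contact_force: [-0.1, 0.4, -5.2]
opening: 0.383
```

```bash
python3 go.py .5665 .0227 .0915 .198
```

```text
turn [ 0.009 -0.016  0.016] shift [ 0.0061  0.0115 -0.1435] clock 44.5 q7 0.05 open 0.383 F [-0.1  0.4 -5.2]
```

Request:
move_arm(targets=[[[0.009, -0.016, 0.016, 0.006, 0.008, 0, 0], [0, 0, 0, 0, 0, 0, 0], [0, 0, 0, 0, 0, -0.03, 0], [0, 0, 0, 0, 0, -0.04, 0], [0, 0, 0, 0, 0, -0.03, 0]]])

```text
clock: 45.0
tool_pos: [0.569, 0.0302, 0.1369]
eef_rot: [0.994, 0.106, 0.007, -0.003]
contact_force: [0.2, 0.0, -5.1]
opening: 0.382
```

Request:
move_arm(targets=[[[0, 0, 0, 0, 0, -0.01, 0], [0, 0, 0, 0, 0, 0, 0], [0, 0, 0, 0, 0, 0, 0]]])

```text
clock: 45.3
tool_pos: [0.5666, 0.0342, 0.1244]
eef_rot: [0.994, 0.109, 0.004, -0.004]
contact_force: [-0.5, 0.9, -4.8]
opening: 0.382
```

```bash
python3 go.py .5665 .0227 .0915 .198
```

```text
turn [-0.009  0.006 -0.02 ] shift [-0.0001 -0.0115 -0.0329] clock 45.3 q7 0.05 open 0.382 F [-0.5  0.9 -4.8]
```

Request:
move_arm(targets=[[[-0.009, 0.006, -0.02, 0, -0.01, 0, 0], [0, 0, 0, 0, 0, 0, 0], [0, 0, 0, 0, 0, -0.012, 0], [0, 0, 0, 0, 0, -0.01, 0], [0, 0, 0, 0, 0, 0, 0]]])

```text
clock: 45.8
tool_pos: [0.57, 0.0234, 0.1054]
eef_rot: [0.995, 0.098, 0.005, 0.0]
contact_force: [-0.3, 0.1, -4.5]
opening: 0.384
```

```bash
python3 go.py .5665 .0227 .0915 .198
```

```text
turn [-0.     0.009  0.002] shift [-0.0035 -0.0007 -0.0139] clock 45.8 q7 0.04 open 0.384 F [-0.3  0.1 -4.5]
```

Request:
move_arm(targets=[[[0, 0.009, 0.002, -0.004, -0.001, -0.008, 0], [0, 0, 0, 0, 0, 0, 0], [0, 0, 0, -0.001, 0, -0.005, 0], [0, 0, 0, 0, 0, 0, 0]]])

```text
clock: 46.2
tool_pos: [0.5646, 0.0228, 0.0912]
eef_rot: [0.995, 0.099, -0.0, -0.0]
contact_force: [-0.7, -0.7, -5.3]
opening: 0.381
```

```bash
python3 go.py .5665 .0227 .0915 .198
```

```text
turn [-0.001 -0.001 -0.001] shift [ 0.0019 -0.0001  0.0003] clock 46.2 q7 0.04 open 0.381 F [-0.7 -0.7 -5.3]
```

Request:
move_arm(targets=[[[0, 0, 0, 0, 0, -0.005, 0], [0, 0, 0, 0, 0, 0, 0], [0, 0, 0, 0, 0, -0.004, 0], [0, 0, 0, 0, 0, 0, 0]]])

```text
clock: 46.6
tool_pos: [0.5661, 0.0233, 0.0883]
eef_rot: [0.995, 0.099, 0.002, -0.0]
contact_force: [0.2, 0.6, -5.0]
opening: 0.384
```

```bash
python3 go.py .5665 .0227 .088 .198
```

```text
turn [-0.001  0.004 -0.001] shift [ 0.0004 -0.0006 -0.0003] clock 46.6 q7 0.04 open 0.384 F [ 0.2  0.6 -5. ]
```

Request:
move_arm(targets=[[[0, 0.003, 0, -0.001, 0, -0.004, 0], [0, 0, 0, 0, 0, 0, 0], [0, 0, 0, -0.001, 0, -0.004, 0], [0, 0, 0, 0, 0, 0, 0]]])

```text
clock: 47.0
tool_pos: [0.5679, 0.023, 0.0859]
eef_rot: [0.995, 0.099, 0.005, -0.0]
contact_force: [-1.0, -0.4, -3.7]
opening: 0.385
```

Request:
move_arm(targets=[[[0, 0, 0, 0, 0, 0, 0.4], [0, 0, 0, 0, 0, 0, 0.6], [0, 0, 0, 0, 0, 0, 1], [0, 0, 0, 0, 0, 0, 1], [0, 0, 0, 0, 0, 0, 1]]])

```text
clock: 47.5
tool_pos: [0.5686, 0.023, 0.0844]
eef_rot: [0.995, 0.099, 0.006, -0.0]
contact_force: [-0.1, -0.4, 0.6]
opening: 0.741
```

Request:
move_arm(targets=[[[0, 0, 0, 0, 0, 0, 1], [0, 0, 0, 0, 0, 0.03, 1], [0, 0, 0, 0, 0, 0.045, 1], [0, 0, 0, 0, 0, 0.045, 1], [0, 0, 0, 0, 0, 0.02, 1]]])

```text
clock: 48.0
tool_pos: [0.565, 0.0229, 0.2247]
eef_rot: [0.995, 0.099, 0.001, -0.0]
contact_force: [-0.1, 0.2, -0.7]
opening: 0.997
```

Request:
move_arm(targets=[[[0, 0, 0, -0.01, 0.04, 0, 1], [0, 0, 0, -0.01, 0.045, 0, 1], [0, 0, 0, -0.01, 0.045, 0, 1], [0, 0, 0, -0.01, 0.03, 0, 1], [0, 0, 0, 0, 0, 0, 1]]])

```text
clock: 48.5
tool_pos: [0.5261, 0.186, 0.2302]
eef_rot: [0.995, 0.096, 0.007, -0.0]
contact_force: [-0.5, 0.5, 0.6]
opening: 1.003
```

```bash
python3 go.py .576 -.057 .25 .17
python3 - <<'E'
from plant import r
from cmp import *
t=pickle.load(open('top0.pkl','rb'));s=pickle.load(open('scene0.pkl','rb'));p=r.snapshot('scene');q=r.snapshot('top')
cmp(t['frame'],q['frame'],(317,201),10,'top tube');cmp(s['frame'],p['frame'],(241,197),10,'scene tubetop')
cmp(t['frame'],q['frame'],(279,208),13,'top lamp');cmp(s['frame'],p['frame'],(281,202),11,'scene lamptop')
cv2.imwrite('pics/s9.png',np.vstack([cv2.resize(x['frame'][a:a+130,b:b+340,::-1],(780,298),interpolation=cv2.INTER_CUBIC) for x,a,b in((p,140,70),(q,130,200))]))
E
```

```text
turn [-0.002  0.013 -0.021] shift [ 0.0499 -0.243   0.0198] clock 48.5 q7 -0.23 open 1.003 F [-0.5  0.5  0.6]
top tube du,dv px 0.0 -1.5 score 0.991
scene tubetop du,dv px -0.5 1.125 score 0.994
top lamp du,dv px -0.375 -2.0 score 0.966
scene lamptop du,dv px -0.125 1.375 score 0.963
```

View pics/s9.png

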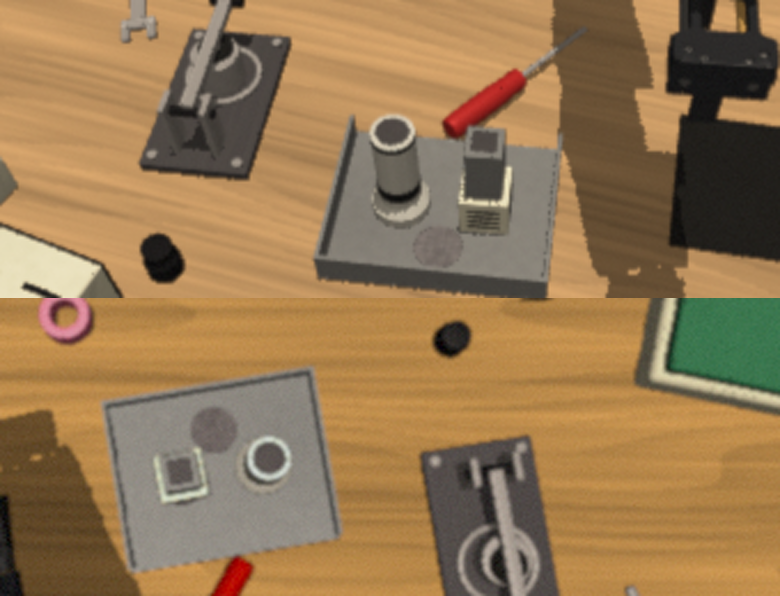

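Everything stands as asked. Both parts are upright and within about 3–4 mm of their start spots, the clamp is down on the collar and the gripper is clear. I'm handing in.

```bash
python3 -c "
from plant import r
print(r.finish_job())"
```

```text
the job is handed in; nothing more can be done
None
```

I handed the job in at about 49 s on the clock, with every step done. The tube and lamp housing are back about 3 mm and 4 mm off their exact start spots, and I did not correct that.

- **Clearing:** I stood the tube and lamp housing on the black mat, then swung the hold-down arm open to about 1.9 rad.
- **Collar:** I stood the grey steel collar in the nest, released up to about 4 mm off centre, within the 9 mm of play. I left the pink look-alike alone.
- **Clamp:** I pinched the grip, brought the arm down and pressed with about 33 N at the wrist. In the picture after release, the grip matched an angle of about 0.01–0.02 rad, so the arm is fully down on the collar.
- **Putting back:** In the last pictures both parts stand upright on their spots in the tray. Matching against the starting pictures shows the tube about 3 mm and the lamp housing about 4 mm too far in +x, away from the robot. I was nearly out of turns, so I left them there.

At hand-in the gripper was open, clear of everything and 0.23 m up.

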